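# Refit the vent-valve handle on the degassing chamber and shut the valve

### The arm

A 6-joint arm with a two-finger parallel gripper is mounted at the origin on the work surface; the furniture and walls round the work are solid. World frame = base frame: x ahead of the robot, y to its left, z up, the work surface at z = 0. Lengths are in mm, angles in rad, forces in N, time in s.
With the tool pointing down it reaches from about 350 to 975 mm from the base axis. Payload 7.1 kg.
Tool frame: the origin (TCP) lies on the centre line of the jaws, within the pads' length; the fingertips stand 17 mm ahead of it and the grasp point (between the pads) lies 2 mm behind it; z points along the fingers, y is the direction in which the jaws open and shut (so a half turn about z gives the same grasp; the last joint's range is limited). The gripper opens to 88 mm and grips with 3 to 60 N. Pads are 20 mm wide; open, the fingers measure 115 mm over their backs; the gripper's body (75 mm by 178 mm) begins 61 mm behind the grasp point.
Start: joints at [-1.345, 0.423, 1.63, -0, 1.089, -0.019], TCP at [151.496, -606.345, 209.275] pointing down, gripper open.
Joint ranges: [-3, 3], [-0.9, 2.11], [0.09, 2.58], [-1.31, 4.45], [0.11, 2.69], [-2.54, 2.54]. Speed limits (rad/s): [2.39, 2.39, 3.01, 3.14, 3.14, 3.14].

### API

Orientations are given as a rotation vector (axis times angle).
In Python, from workcell import ctrl, imaging, workorder gives the robot as it stands. The module is installed in compiled form; this text tells all that it offers.
- The arm moves only by the shell command python3 -m crank 'ROWS' [OPENING]. ROWS is JSON, a list of rows, each an object with "travel": the shift along the tool's x, y, z as a fraction of full scale, a list of three; "turn": the turn about the tool's z as a fraction of full scale. In form: [{"travel": [dx, dy, dz], "turn": turn}, ...]. A call has 1 to 20 rows; each row shifts and turns the pose as measured when the row begins, along the tool's axes as they then stand; what a row does not reach is not made up. Full scale, the value 1, is 5 cm for a shift and 0.1 rad for a turn. A row lasts 1/10 s, in which the tool goes at most 50 mm and 8.59 degrees, less where a joint would pass 70% of its speed; a pose out of reach is approached as far as the arm can. A call with a number of a shift or a turn outside -1 to 1 is refused whole. A call with a gripper value outside its range is refused whole. OPENING is the gripper command: -1 is shut, 1 is fully open, values between are in proportion, set as the call begins (- or left out, the last holds). The fingers move at their own pace and stop on an object; the grip force is fixed at half the most. Time passes only in rows, so rows that do not move let the fingers close. It gives the time, the measured TCP pose, the force and the opening at its end, in the units of the state.
- ctrl.get_obs(): the state, without advancing time (a new reading comes with each control period).
- imaging.get_image(name): name is "scene" or "top"; returns the picture (400x640x3 uint8, blue, green, red); there is no depth.
- imaging.camera_info(name): a dict with "camera_matrix" (3x3 intrinsics, pixels), "k1" (the pictures are not rectified: a ray, as slopes to the right and down, at radius r is drawn at 1 + k1 r^2 times it, then the intrinsics apply), "rvec" (rotation vector, rad) and "tvec" (3), from world to camera coordinates, as OpenCV has them. Camera axes: x right, y down, z forward; pixel columns grow to the right and rows downward; lengths in mm; the calibration is good to about 2 mm. A picture is of the moment at which its call begins. camera_info takes no time and is no camera call.
- workorder.close_job(): hands the job in, once; it reports no verdict.
The state is a dict: "t": time; "qpos": joint angles; "qvel": joint speeds; "joint_torque": joint torques, N m; "ee_pos": TCP position; "orientation": TCP orientation; "ft_force": force on the tool from outside, world axes, zero at the start; "moment": the same for the moment, N m; "width": finger opening in mm.
Only numpy, scipy, OpenCV 4.12 (cv2) and the standard library are available. Lean on these libraries where they do the work, as an engineer would, in place of code of your own. Each camera call takes 0.05 s, during which the arm holds its last target.

### The job

The blue T-handle has come off the vent valve of the vacuum degassing chamber. Pick it up, set it on the bare valve stem and turn it slowly under a light push (never press hard while it is not home, the clear lid must not crack) until it slips over the flats and drops fully home, then turn it clockwise until the valve is shut with the handle square across the pipe, and let go; leave the bottle, the tin of screws and the white jar where they are.

Things in the scene. Friction and masses are not known exactly. Their poses are not given: they have to be found in the camera images.
- vent_handle: loose blue T-handle, about 120 g, standing on its hub on the bench. Origin: centre of the hub's flat underside; z up the hub's axis, x along the wing. Round hub 36 mm across, z = 0 to 20 mm. In its underside, centred, a blind slot: 19.4 mm along x, 9.4 mm along y, 16 mm deep. It fits the stem either way round.
- wing_mid (a point): on the blue handle, 31 mm above its underside: middle of the upright wing over the hub, where to pinch it across y. The wing is 90 mm long (x), 12 mm thick (y) and reaches from 20 to 42 mm above the underside over its middle 34 mm; its lower edge rises to 33 mm at the tips. Axes as vent_handle.
- chamber: vacuum degassing chamber, fixed: steel pot 220 mm across, wire handles out to x = +-142 mm, clear lid 240 mm across, top at z = 134 mm. Origin: centre of its foot on the bench. A brass pipe over it runs along y at z = 160 mm, a ball valve at each end; handle along y = open, along x = shut. The -y valve has its red T-handle on (top at z = 229 mm): leave it. Gauge at x = 72 mm, y = 0, up to z = 200 mm.
- stem_foot (a point): vent valve (+y end of the pipe, no handle): on the stem's axis, at the top of the brass gland nut, 24 mm across, on which the handle's underside rests when home. Fixed to the chamber, axes as the chamber's: it does not turn with the stem, whose angle is not measured.
- stem_top (a point): on the axis of the bare vent stem, at its top, 14 mm above stem_foot; axes as the chamber's, not turning with the stem. Steel stem 18 mm in diameter with two flats 8 mm apart, top edge chamfered 0.4 mm: the handle slips on with 0.7 mm play all round, 0.09 rad in rotation. Turning takes 0.16 N m, so a lightly rubbing handle does not drag it.
- vent_outlet (a point): outer end of the copper-coloured silencer on the vent valve, on the pipe axis, 69 mm beyond the stem; axes as the chamber's. How the vent stem turns: it was left part open, its long section (along the flats) 0.25 to 1.42 rad anticlockwise, seen from above, from the chamber's x; clockwise shuts. It stops at 0.08 rad (the handle, with its play, then stands at about 0) and at 1.56 rad.
- resin: small orange resin bottle, 55 mm diameter, 119 mm tall, standing left of the chamber; bystander. Origin: centre of its underside.
- tin: open white tin of screws, 74 mm diameter, 45 mm tall; bystander. Origin: centre of its underside.
- jar: plain white-silver jar with a screw cap, 72 mm diameter, 110 mm tall, standing right of the blue handle; bystander. Origin: centre of its underside.

How it is judged (in metres and radians):
On the way:
1. the blue handle is fully home on the vent valve's stem (z of vent_handle in the frame of stem_foot between -0.003 and 0.003 m and horizontal distance between vent_handle and stem_foot below 0.004 m and angle between vent_handle's own z axis and vertical below 0.12 rad), for 0.1 s.
At the end, for the whole second after the job is handed in: The blue handle sits on the vent valve's stem with its underside within 3 mm of the gland nut, centred within 4 mm, upright within 7 degrees, square across the pipe (along the chamber's x) within 8 degrees, at rest and released (all of step 1 and angle between the x axis of vent_handle and the x axis of chamber, either way round below 0.14 rad and linear speed of vent_handle below 0.02 m/s and angular speed of vent_handle below 0.1 rad/s); the robot touches nothing.
It fails at once if the handle is pressed on the valve with more than 30 N while it still rides on top of the stem (z of vent_handle in the frame of stem_foot above 0.01 m and contact force between vent_handle and chamber above 30 N).
It fails at once if the handle is forced with more than 70 N before it is home (z of vent_handle in the frame of stem_foot above 0.004 m and contact force between vent_handle and chamber above 70 N).
It fails at once if the resin bottle, the tin or the white jar is moved more than 30 mm, or the bottle or the jar tips over (distance of any of resin, tin, jar from where it was at the start of the episode above 0.03 m or angle between any of resin, jar's own z axis and vertical above 0.4 rad).
It also fails if it takes over 58 s, if anything falls off the work surface, if the arm or the gripper's body presses on something with over 40 N, if the wrist force passes 120 N, or if a joint passes its speed limit or range.

## Working session

There is one attempt and no reset: what is moved stays moved. The work goes in short steps, Python scripts to look and compute and a shell command to move; the robot and the scene stay as the last step left them, time stands still between calls to the robot, and variables do not carry over. Pictures are saved under pics/ and viewed, and the job is handed in when it is done.

```bash
mkdir -p pics; python3 - <<'E'
from workcell import ctrl, imaging
import cv2
for n in("scene","top"):
    im=imaging.get_image(n); cv2.imwrite(f"pics/{n}0.png",im)
    print(n,imaging.camera_info(n))
print(ctrl.get_obs())
E
```

```text
scene {'camera_matrix': array([[457.88488794,   0.        , 324.20953045],
       [  0.        , 457.88488794, 195.80948331],
       [  0.        ,   0.        ,   1.        ]]), 'k1': -0.056440599623153585, 'rvec': array([ 1.29108782, -2.10333473,  1.05867872]), 'tvec': array([ 274.67915535,  429.11353919, 1331.73352929])}
top {'camera_matrix': array([[490.55001832,   0.        , 316.70103181],
       [  0.        , 490.55001832, 205.10325931],
       [  0.        ,   0.        ,   1.        ]]), 'k1': -0.10446420946451704, 'rvec': array([ 2.17774687, -2.18130442,  0.09902195]), 'tvec': array([   5.93547962,  592.6596969 , 1536.67805356])}
{'t': 0.1, 'qpos': array([-1.34501687e+00,  4.23745192e-01,  1.63059477e+00, -2.22162485e-05,
        1.08861201e+00, -1.90110030e-02]), 'qvel': array([ 3.09364683e-04, -1.58225826e-03, -2.35000544e-03,  5.71936856e-04,
       -2.61327011e-04,  9.07811339e-05]), 'joint_torque': array([ 1.05099276e-03, -5.45611167e+01, -2.74325716e+01,  6.45392924e-02,
        1.88147445e-02, -2.65766630e-05]), 'ee_pos': array([ 151.36732737, -605.8620273 ,  208.59884399]), 'orientation': array([-3.11674864e+00, -3.83407871e-01,  2.50989168e-04]), 'ft_force': array([0.09171306, 0.03124681, 0.13595988]), 'moment': array([-0.00676397,  0.00798121,  0.02345465]), 'width': 87.8903592667764}
```

View pics/scene0.png

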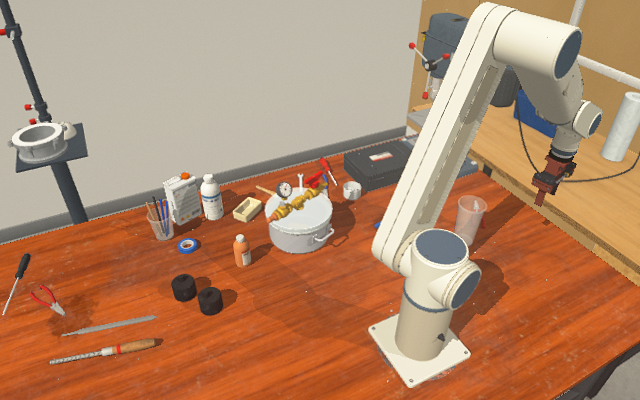

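View pics/top0.png

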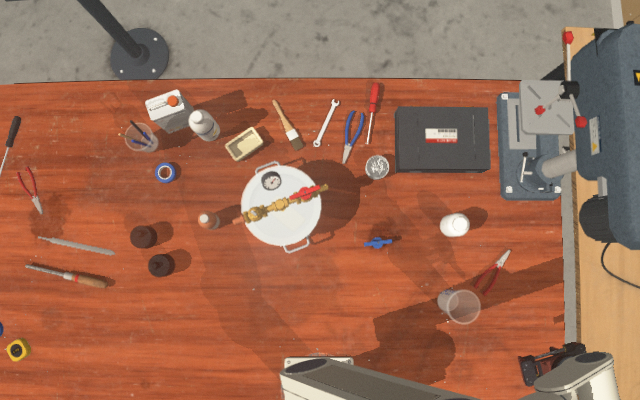

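```bash
python3 - <<'E'
import cv2
t=cv2.imread("pics/top0.png"); s=cv2.imread("pics/scene0.png")
cv2.imwrite("pics/t1.png",cv2.resize(t[155:255,230:340],None,fx=6,fy=6,interpolation=cv2.INTER_CUBIC)[:600])
cv2.imwrite("pics/t2.png",cv2.resize(t[215:265,345:420],None,fx=10,fy=10,interpolation=cv2.INTER_CUBIC))
cv2.imwrite("pics/s1.png",cv2.resize(s[150:260,225:370],None,fx=5,fy=5,interpolation=cv2.INTER_CUBIC))
E
```

```text
(no output)
```

View pics/t1.png

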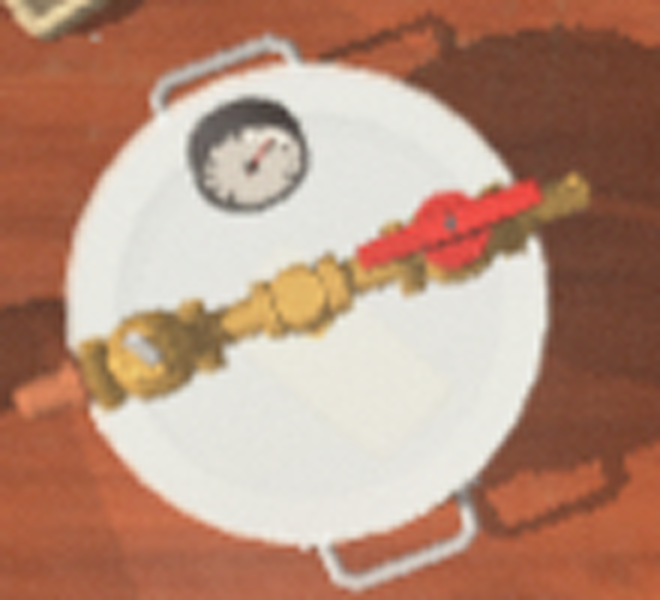

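View pics/t2.png

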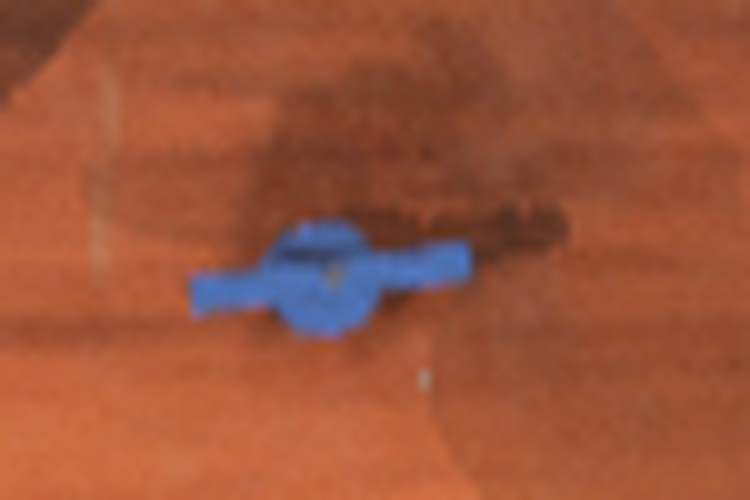

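View pics/s1.png

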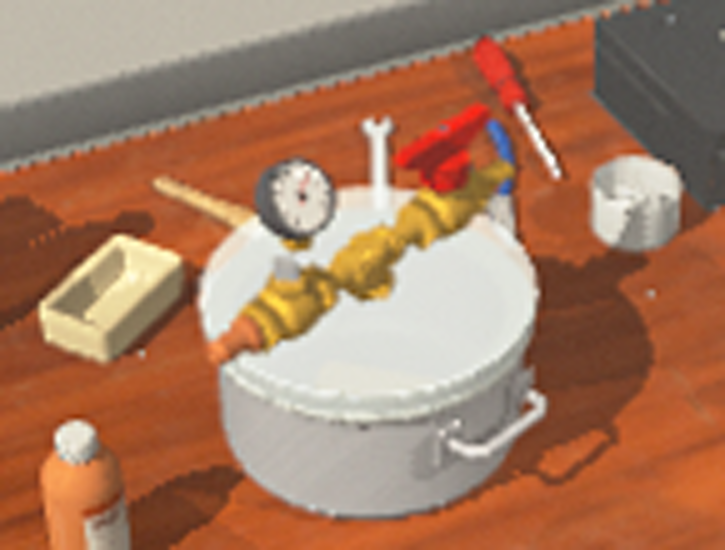

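```bash
cat > h.py <<'E'
import numpy as np, cv2
from scipy.spatial.transform import Rotation as Ro
from workcell import ctrl, imaging
def cam(n):
    c=imaging.camera_info(n); return c['camera_matrix'],np.array([c['k1'],0,0,0,0.]),np.array(c['rvec']),np.array(c['tvec'])
def proj(n,P):
    K,d,r,t=cam(n); return cv2.projectPoints(np.atleast_2d(P).astype(float),r,t,K,d)[0].reshape(-1,2)
def ray(n,uv):
    K,d,r,t=cam(n); x=cv2.undistortPoints(np.array([[uv]],float),K,d).ravel()
    R=cv2.Rodrigues(r)[0]; v=R.T@np.array([x[0],x[1],1]); return -R.T@t, v/np.linalg.norm(v)
def atz(n,uv,z):
    o,v=ray(n,uv); return o+v*(z-o[2])/v[2]
def tri(a,b):
    o1,v1=ray("top",a);o2,v2=ray("scene",b)
    A=np.stack([v1,-v2],1); s=np.linalg.lstsq(A,o2-o1,rcond=None)[0]
    p,q=o1+s[0]*v1,o2+s[1]*v2; return (p+q)/2,np.linalg.norm(p-q)
def crop(img,x0,x1,y0,y1,f,out):
    cv2.imwrite(out,cv2.resize(img[y0:y1,x0:x1],None,fx=f,fy=f,interpolation=cv2.INTER_CUBIC))
def unc(u,v,x0,y0,f): return np.array([x0+(u+.5)/f-.5,y0+(v+.5)/f-.5])
E
python3 - <<'E'
from h import *
np.set_printoptions(precision=1,suppress=True)
T=lambda u,v:unc(u,v,230,155,6)
S=lambda u,v:unc(u,v,225,150,5)
st=atz("top",T(146,349),201); print("stem",st, tri(T(146,349),S(287,263)))
print("lid c",atz("top",T(307,303.5),134))
a=atz("top",T(128,337),201);b=atz("top",T(162,362),201);d=a-b;print("stem ang",np.arctan2(d[1],d[0]))
r=atz("top",T(450,222),229);print("red",r, tri(T(450,222),S(445,135)));d=st-r;print("pipe yaw->x",np.arctan2(d[1],d[0])-np.pi/2)
o=atz("top",T(18,400),160);print("outlet",o,np.linalg.norm((o-st)[:2]))
H=lambda u,v:unc(u,v,345,215,10)
c=atz("top",H(333,274),42);print("handle screw",c, )
a=atz("top",H(472,262),40);b=atz("top",H(192,296),40);d=a-b;print((a+b)/2,np.linalg.norm(d),np.arctan2(d[1],d[0]))
print("jar",atz("top",(455,222),110),"tin",atz("top",(377,166),45),"resin",atz("top",(208,219),119))
E
```

```text
stem [556.1 183.2 201. ] (array([556.6, 184.1, 195. ]), np.float64(0.45371475523339494))
lid c [583.3 112.  134. ]
stem ang 0.939370233549868
red [612.8  39.5 229. ] (array([613.4,  38.9, 220.1]), np.float64(1.6636114406179088))
pipe yaw->x 0.3758541798117685
outlet [534.3 250.3 160. ] 70.57760132748004
handle screw [ 474.9 -186.7   42. ]
[ 473.3 -186.7   40. ] 89.06823490541649 -1.454477237901969
jar [ 533.3 -414.   110. ] tin [ 715.4 -186.7   45. ] resin [543.2 331.5 119. ]
```

```bash
cat >> h.py <<'E'
def st(tx=None,ty=None,tz=None,yaw=None):
    o=ctrl.get_obs(); R=Ro.from_rotvec(o['orientation']).as_matrix(); p=o['ee_pos']
    y=np.arctan2(R[1,0],R[0,0]); np.set_printoptions(precision=2,suppress=True)
    print("t%.2f p"%o['t'],p,"yaw %.3f tilt %.3f"%(y,np.arccos(-R[2,2])),"F",o['ft_force'],"M",o['moment'],"w %.1f q6 %.2f"%(o['width'],o['qpos'][5]))
    T=np.array([p[0] if tx is None else tx,p[1] if ty is None else ty,p[2] if tz is None else tz])
    print("travel total units",R.T@(T-p)/50, "turn units",None if yaw is None else -(yaw-y)/0.1)
E
python3 -m crank '[{"travel":[0.69,-0.55,0],"turn":0},{"travel":[0.69,-0.55,0],"turn":0},{"travel":[0.69,-0.55,0],"turn":0},{"travel":[0.69,-0.55,0],"turn":0},{"travel":[0.69,-0.55,0],"turn":0},{"travel":[0.69,-0.55,0],"turn":0},{"travel":[0.69,-0.55,0],"turn":0},{"travel":[0.69,-0.55,0],"turn":0},{"travel":[0.69,-0.55,0],"turn":0},{"travel":[0.69,-0.55,0],"turn":0},{"travel":[0.69,-0.55,0],"turn":0},{"travel":[0.69,-0.55,0],"turn":0}]' 1
python3 -c "
from h import *
st(475,-187,209,1.687)"
```

```text
t: 1.3
ee_pos: [480.5, -173.1, 205.8]
orientation: [-3.117, -0.368, 0.004]
ft_force: [-0.0, 0.2, -0.0]
width: 87.7
t1.30 p [ 480.52 -173.07  205.77] yaw 0.235 tilt 0.004 F [-0.01  0.2  -0.03] M [-0.04 -0.   -0.05] w 87.7 q6 0.96
travel total units [-0.17  0.25 -0.07] turn units -14.522183762081035
```

```bash
python3 -m crank '[{"travel":[-0.17,0.25,0],"turn":-1},{"travel":[0,0,0],"turn":-1},{"travel":[0,0,0],"turn":-1},{"travel":[0,0,0],"turn":-1},{"travel":[0,0,0],"turn":-1},{"travel":[0,0,0],"turn":-1},{"travel":[0,0,0],"turn":-1},{"travel":[0,0,0],"turn":-1},{"travel":[0,0,0],"turn":-1},{"travel":[0,0,0],"turn":-1},{"travel":[0,0,0],"turn":-1},{"travel":[0,0,0],"turn":-1},{"travel":[0,0,0],"turn":-1},{"travel":[0,0,0],"turn":-1},{"travel":[0,0,0],"turn":-0.5},{"travel":[0,0,0],"turn":0}]' 1
python3 -c "
from h import *
for n in('top','scene'):
    im=imaging.get_image(n); cv2.imwrite('pics/%s1.png'%n,im)
    print(n,proj(n,[[475,-187,42],[475,-187,0]]))
    u,v=map(int,proj(n,[[475,-187,42]])[0]); print(u-50,v-40); crop(im,u-50,u+50,v-40,v+40,7,'pics/c1%s.png'%n)
st(475,-187,90,1.687)"
```

```text
t: 2.9
ee_pos: [475.5, -177.9, 200.9]
orientation: [-1.995, -2.409, 0.003]
ft_force: [-0.6, -1.5, -0.5]
width: 87.7
top [[377.94070001 241.90665707]
 [376.26327514 242.05545933]]
327 201
scene [[383.90182607 219.55412735]
 [382.86332804 228.03002632]]
333 179
t3.00 p [ 475.56 -177.95  200.97] yaw 1.756 tilt 0.014 F [0.01 0.15 0.18] M [-0.02 -0.08  0.02] w 87.8 q6 -0.57
travel total units [-0.2  -0.02  2.22] turn units 0.6929912228928203
```

View pics/c1top.png

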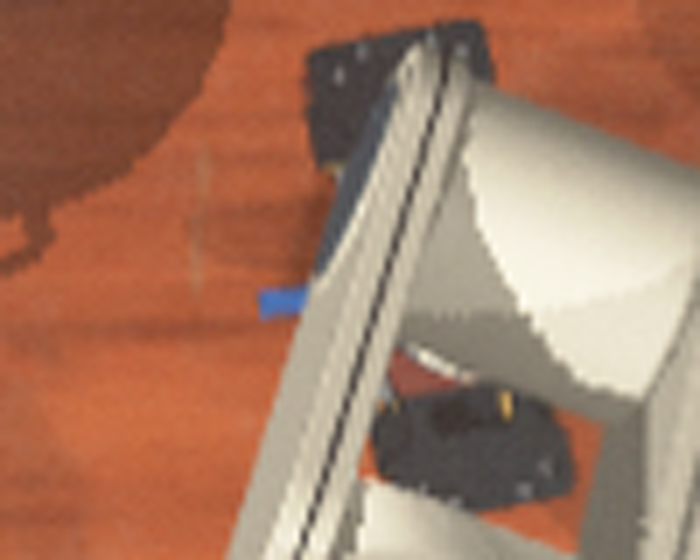

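View pics/c1scene.png

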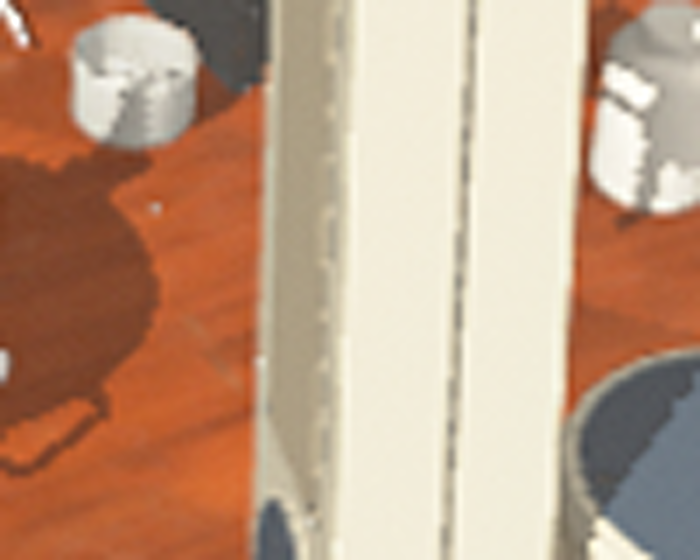

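```bash
cat > fit.py <<'E'
from h import *
from scipy.optimize import minimize
def hullmask(n,P,x0,y0,w,h,f=8):
    uv=proj(n,P); q=((uv-[x0,y0]+.5)*f-.5)
    m=np.zeros((h*f,w*f),np.uint8); cv2.fillConvexPoly(m,cv2.convexHull(np.round(q*16).astype(np.int32)),255,cv2.LINE_8,4); return m
def handle_pts(x,y,z,yaw):
    a=np.linspace(0,2*np.pi,48)
    hub=np.array([[18*np.cos(t),18*np.sin(t),zz] for t in a for zz in(0,20)])
    mid=np.array([[sx*17,sy*6,zz] for sx in(-1,1) for sy in(-1,1) for zz in(20,42)])
    wl=[np.array([[s*xx,sy*6,zz] for sy in(-1,1) for xx,zz in((17,20),(17,42),(45,33),(45,42))]) for s in(-1,1)]
    R=Ro.from_euler('z',yaw).as_matrix()
    return [p@R.T+[x,y,z] for p in [hub,mid]+wl]
def sil(n,p,x0,y0,w,h):
    m=np.zeros((h*8,w*8),np.uint8)
    for P in handle_pts(*p): m|=hullmask(n,P,x0,y0,w,h)
    return cv2.resize(m,(w,h),interpolation=cv2.INTER_AREA)/255.
E
python3 - <<'E'
from fit import *
t=cv2.imread("pics/top0.png").astype(float)
x0,y0,w,h=355,228,46,30
c=t[y0:y0+h,x0:x0+w]
s=c[...,0]-c[...,2]   # blue minus red
bg=np.median(s); fg=np.percentile(s,97); obs=np.clip((s-bg)/(fg-bg),0,1)
print(bg,fg)
f=lambda p:((sil("top",(p[0],p[1],0,p[2]),x0,y0,w,h)-obs)**2).sum()
b=None
for d in(0,.05,-.05):
    r=minimize(f,[474,-187,-1.45+d],method='Nelder-Mead',options=dict(initial_simplex=[[474,-187,-1.45+d],[477,-187,-1.45+d],[474,-184,-1.45+d],[474,-187,-1.38+d]]))
    print(r.x,r.fun)
E
```

```text
-96.0 98.0
[ 473.82955711 -187.03176566   -1.45263347] 8.901716329335141
[ 473.95034581 -187.10105208   -1.4505096 ] 8.900731458329936
[ 473.95024361 -186.98775527   -1.45060702] 8.914072243198564
```

```bash
python3 -m crank '[{"travel":[-0.18,-0.03,0.6],"turn":0.6},{"travel":[0,0,0.6],"turn":0},{"travel":[0,0,0.6],"turn":0},{"travel":[0,0,0.3],"turn":0},{"travel":[0,0,0],"turn":0}]' 1
python3 -c "
from h import *
st(473.9,-187,40,1.690)"
```

```text
t: 3.5
ee_pos: [476.3, -187.3, 93.8]
orientation: [-2.083, -2.339, 0.001]
ft_force: [-0.9, 0.3, -0.2]
width: 87.9
t3.50 p [ 476.33 -187.33   93.82] yaw 1.687 tilt 0.010 F [-0.89  0.3  -0.21] M [-0.04 -0.11  0.02] w 87.9 q6 -0.52
travel total units [ 0.   -0.04  1.08] turn units -0.034315584394590815
```

```bash
python3 -m crank '[{"travel":[0,-0.04,0.4],"turn":0},{"travel":[0,0,0.4],"turn":0},{"travel":[0,0,0.15],"turn":0},{"travel":[0,0,0],"turn":0}]' 1
python3 -c "
from h import *
st(473.9,-187,40,1.690)"
```

```text
t: 3.9
ee_pos: [476.1, -188.2, 47.6]
orientation: [-2.089, -2.338, -0.001]
ft_force: [0.3, 0.2, 0.3]
width: 87.4
t3.90 p [ 476.11 -188.16   47.61] yaw 1.683 tilt 0.006 F [0.32 0.2  0.29] M [-0.09 -0.11  0.02] w 87.4 q6 -0.52
travel total units [ 0.03 -0.04  0.15] turn units -0.06627292689613373
```

```bash
python3 -m crank '[{"travel":[0.03,-0.05,0.18],"turn":0},{"travel":[0,0,0],"turn":0}]' 1
python3 -c "
from h import *
st(473.9,-187,40,1.690)"
```

```text
t: 4.1
ee_pos: [474.4, -187.3, 39.7]
orientation: [-2.091, -2.339, -0.002]
ft_force: [-0.6, -0.2, -0.0]
width: 87.7
t4.10 p [ 474.35 -187.25   39.71] yaw 1.683 tilt 0.004 F [-0.61 -0.23 -0.03] M [-0.04 -0.09 -0.  ] w 87.7 q6 -0.52
travel total units [ 0.01 -0.01 -0.01] turn units -0.07029323539830212
```

```bash
python3 -m crank '[{"travel":[0,0,0],"turn":0},{"travel":[0,0,0],"turn":0},{"travel":[0,0,0],"turn":0},{"travel":[0,0,0],"turn":0},{"travel":[0,0,0],"turn":0},{"travel":[0,0,0],"turn":0},{"travel":[0,0,0],"turn":0},{"travel":[0,0,0],"turn":0}]' -1
python3 -c "
from h import *
st(473.9,-187,40,1.690)"
```

```text
t: 4.9
ee_pos: [475.8, -187.8, 41.7]
orientation: [-2.093, -2.342, -0.004]
ft_force: [-0.8, -0.4, -0.4]
width: 27.2
t4.90 p [ 475.77 -187.8    41.74] yaw 1.683 tilt 0.003 F [-0.83 -0.44 -0.36] M [-0.   -0.1   0.02] w 27.2 q6 -0.52
travel total units [ 0.02 -0.04  0.03] turn units -0.07139670142529475
```

```bash
python3 -m crank '[{"travel":[0.02,-0.03,0.03],"turn":0},{"travel":[0,0,0],"turn":0},{"travel":[0,0,0],"turn":0},{"travel":[0,0,0],"turn":0}]' -1
python3 -c "
from h import *
st(473.9,-187,40,1.690)"
```

```text
t: 5.3
ee_pos: [473.8, -186.8, 39.9]
orientation: [-2.093, -2.342, -0.004]
ft_force: [0.3, -0.4, -0.1]
width: 0.3
t5.30 p [ 473.82 -186.81   39.94] yaw 1.683 tilt 0.003 F [ 0.33 -0.37 -0.05] M [-0.03 -0.13  0.03] w 0.3 q6 -0.52
travel total units [-0.  0. -0.] turn units -0.07138985662840991
```

```bash
python3 -c "
from h import *
for n in('top','scene'):
    im=imaging.get_image(n); cv2.imwrite('pics/%s2.png'%n,im)
    u,v=map(int,proj(n,[[475,-187,42]])[0]); print(u-50,v-40); crop(im,u-50,u+50,v-40,v+40,7,'pics/c2%s.png'%n)
st()"
```

```text
327 201
333 179
t5.40 p [ 473.91 -186.85   39.98] yaw 1.683 tilt 0.003 F [-0.2   0.39  0.49] M [-0.02 -0.11  0.03] w 0.3 q6 -0.52
travel total units [0. 0. 0.] turn units None
```

View pics/c2top.png

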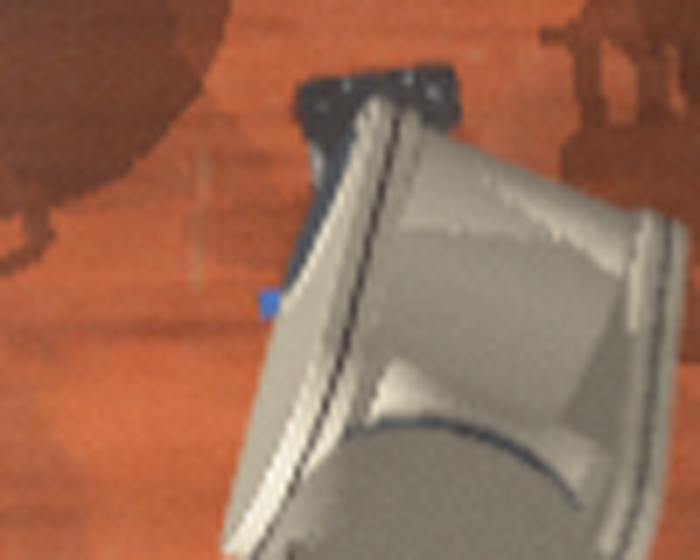

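View pics/scene2.png

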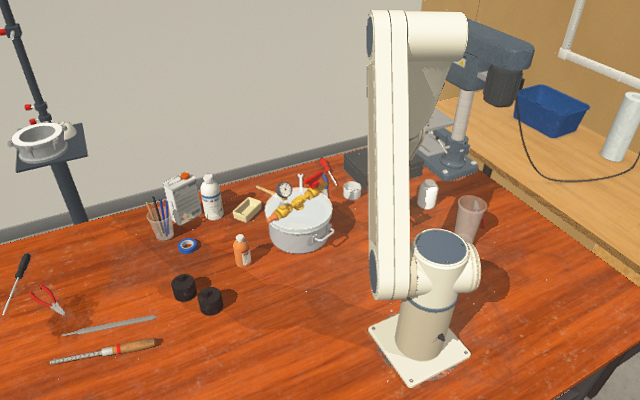

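```bash
python3 -c "
from h import *
P=np.array([[151.4,-605.9,z] for z in (191.6,208.6,230,270)])
print(proj('scene',P)); print(proj('top',P))
im=cv2.imread('pics/scene0.png'); crop(im,500,600,120,220,6,'pics/g0.png')
im=cv2.imread('pics/top0.png'); crop(im,500,640,310,400,5,'pics/g0t.png')
"
```

```text
[[541.79619037 205.41630255]
 [543.28091711 201.49839722]
 [545.17433585 196.49357666]
 [548.78798498 186.9151545 ]]
[[530.42939117 353.23507846]
 [532.98612799 354.47140576]
 [536.28870773 356.0677288 ]
 [542.72615911 359.17713628]]
```

View pics/g0.png

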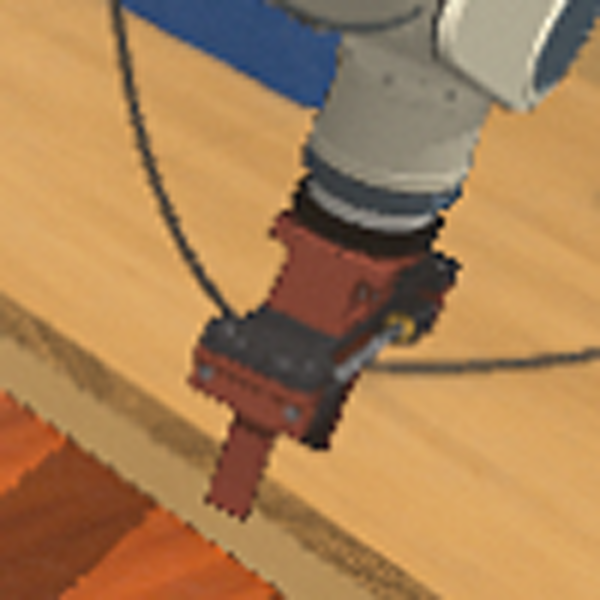

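View pics/g0t.png

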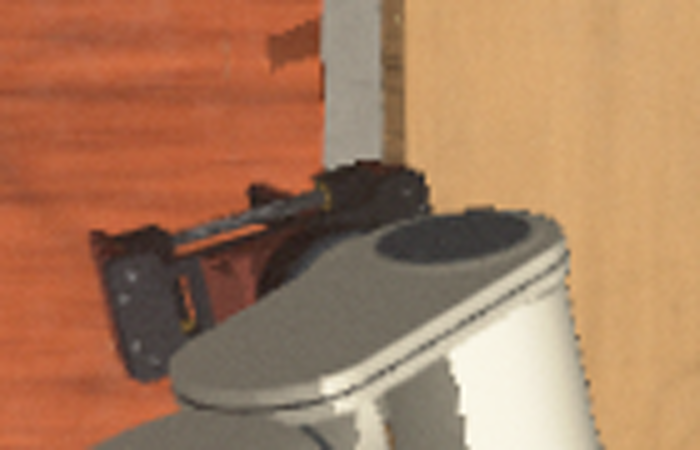

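```bash
python3 -c "
from h import *
d=np.array([.2425,-.970,0]);x=np.array([.97,.2425,0]);c=np.array([151.4,-605.9,208.6])
for k in(-57,-44,44,57):
  print(k,proj('scene',[c+k*d+[0,0,-17],c+k*d+x*10+[0,0,-17],c+k*d-x*10+[0,0,-17]]).tolist())
"
```

```text
-57 [[533.6329977255277, 212.229777544213], [530.9286385681874, 210.8063849544633], [536.3554976856416, 213.6632556542394]]
-44 [[535.5260700942072, 210.65084598481567], [532.8282397619398, 209.23981474192485], [538.2418883259058, 212.07183029009528]]
44 [[547.8618084318787, 200.3452622128397], [545.2086464308876, 199.01358046240705], [550.531959685498, 201.6860613147338]]
57 [[549.6161364416774, 198.87725551078452], [546.9696274952588, 197.55668841062678], [552.2794923971325, 200.20682494507312]]
```

```bash
python3 -m crank '[{"travel":[0,0,0],"turn":0},{"travel":[0,0,0],"turn":0},{"travel":[0,0,0],"turn":-0.07},{"travel":[0,0,0],"turn":0}]' -0.4
python3 -c "
from h import *
st(473.9,-187,30,1.690)"
python3 -m crank '[{"travel":[0,0,0.06],"turn":0},{"travel":[0,0,0.06],"turn":0},{"travel":[0,0,0],"turn":0}]'
python3 -c "
from h import *
st(473.9,-187,30,1.690)"
```

```text
t: 5.8
ee_pos: [474.0, -186.9, 40.0]
orientation: [-2.084, -2.35, -0.004]
ft_force: [0.0, -0.6, 0.4]
width: 26.0
t5.80 p [ 474.01 -186.89   40.03] yaw 1.690 tilt 0.003 F [ 0.01 -0.59  0.44] M [-0.03 -0.12  0.03] w 26.0 q6 -0.52
travel total units [-0.  -0.   0.2] turn units 0.004982775216362256
t: 6.1
ee_pos: [474.0, -186.9, 33.6]
orientation: [-2.084, -2.35, -0.004]
ft_force: [0.4, 0.3, 0.1]
width: 26.6
t6.10 p [ 474.02 -186.9    33.55] yaw 1.690 tilt 0.003 F [0.39 0.32 0.07] M [-0.07 -0.06 -0.02] w 26.6 q6 -0.52
travel total units [-0.   -0.    0.07] turn units 0.004676228210414024
```

```bash
for i in 1; do python3 -m crank '[{"travel":[0,0,0.06],"turn":0},{"travel":[0,0,0],"turn":0}]'; python3 -m crank '[{"travel":[0,0,0.06],"turn":0},{"travel":[0,0,0],"turn":0}]'; done
```

```text
t: 6.3
ee_pos: [473.9, -186.8, 30.1]
orientation: [-2.084, -2.349, -0.004]
ft_force: [0.1, -0.2, 0.3]
width: 26.2
t: 6.5
ee_pos: [473.8, -186.8, 26.8]
orientation: [-2.084, -2.349, -0.004]
ft_force: [0.4, -0.5, -0.4]
width: 26.4
```

```bash
python3 -m crank '[{"travel":[0,0,0.06],"turn":0},{"travel":[0,0,0],"turn":0}]'; python3 -m crank '[{"travel":[0,0,0.06],"turn":0},{"travel":[0,0,0],"turn":0}]';python3 -m crank '[{"travel":[0,0,0.06],"turn":0},{"travel":[0,0,0],"turn":0}]'
```

```text
t: 6.7
ee_pos: [473.9, -186.8, 23.5]
orientation: [-2.084, -2.35, -0.004]
ft_force: [0.9, -0.1, 0.2]
width: 26.2
t: 6.9
ee_pos: [473.9, -186.8, 20.2]
orientation: [-2.084, -2.349, -0.004]
ft_force: [-0.1, -0.1, -0.9]
width: 26.2
t: 7.1
ee_pos: [474.0, -186.8, 17.0]
orientation: [-2.084, -2.35, -0.004]
ft_force: [-0.2, -0.4, -0.4]
width: 26.5
```

```bash
python3 -m crank '[{"travel":[0,0,0],"turn":0},{"travel":[0,0,0],"turn":0},{"travel":[0,0,0],"turn":0},{"travel":[0,0,0],"turn":0}]' -1
python3 -c "
from h import *
st(473.9,-187,30,1.690)
im=imaging.get_image('top'); cv2.imwrite('pics/top3.png',im);crop(im,327,427,201,281,7,'pics/c3.png')"
```

```text
t: 7.5
ee_pos: [473.6, -186.7, 16.8]
orientation: [-2.083, -2.349, -0.003]
ft_force: [-0.6, -0.7, -1.3]
width: 11.5
t7.50 p [ 473.6  -186.7    16.79] yaw 1.690 tilt 0.003 F [-0.63 -0.7  -1.32] M [-0.04 -0.08 -0.03] w 11.5 q6 -0.52
travel total units [-0.01  0.01 -0.26] turn units 0.004682520382401911
```

View pics/c3.png

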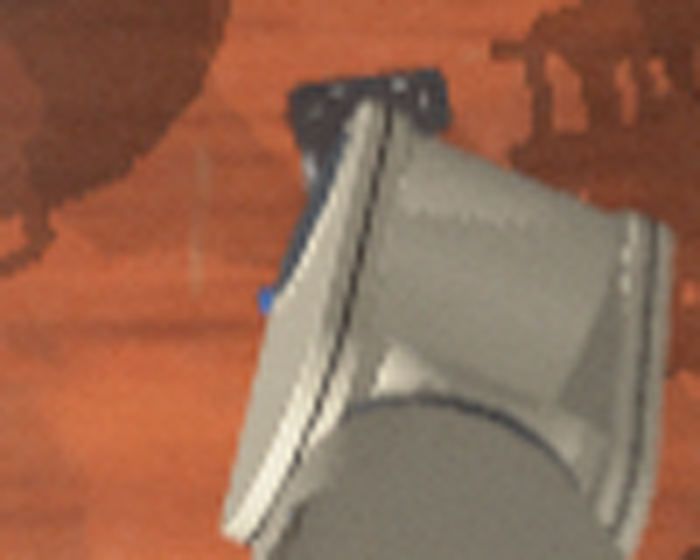

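```bash
python3 -m crank '[{"travel":[0,0,0],"turn":0},{"travel":[0,0,0.05],"turn":0},{"travel":[0,0,0],"turn":0}]' -0.5; python3 -m crank '[{"travel":[0,0,0.05],"turn":0},{"travel":[0,0,0],"turn":0}]';python3 -m crank '[{"travel":[0,0,0.04],"turn":0},{"travel":[0,0,0],"turn":0}]'
```

```text
t: 7.85
ee_pos: [473.9, -186.8, 14.3]
orientation: [-2.084, -2.35, -0.004]
ft_force: [0.1, 0.2, -0.8]
width: 21.6
t: 8.05
ee_pos: [474.1, -186.9, 11.7]
orientation: [-2.084, -2.35, -0.004]
ft_force: [0.9, 0.5, -0.7]
width: 21.9
t: 8.25
ee_pos: [474.1, -186.8, 9.4]
orientation: [-2.084, -2.35, -0.004]
ft_force: [0.4, -0.5, -0.9]
width: 22.2
```

```bash
python3 -m crank '[{"travel":[0,0,0.03],"turn":0},{"travel":[0,0,0],"turn":0}]';python3 -m crank '[{"travel":[0,0,0.03],"turn":0},{"travel":[0,0,0],"turn":0}]'
```

```text
t: 8.45
ee_pos: [474.1, -186.8, 7.8]
orientation: [-2.084, -2.35, -0.004]
ft_force: [-0.8, -0.3, 0.3]
width: 22.1
t: 8.65
ee_pos: [474.1, -186.9, 6.1]
orientation: [-2.084, -2.35, -0.004]
ft_force: [0.5, 0.2, 0.0]
width: 21.6
```

```bash
python3 -m crank '[{"travel":[0,0,0],"turn":0},{"travel":[0,0,0],"turn":0},{"travel":[0,0,0],"turn":0},{"travel":[0,0,0],"turn":0}]' -1; python3 -m crank '[{"travel":[0,0,-0.2],"turn":0},{"travel":[0,0,0],"turn":0}]'
python3 -c "
from h import *
st(473.9,-187,30,1.690)"
```

```text
t: 9.05
ee_pos: [473.9, -186.8, 6.1]
orientation: [-2.084, -2.35, -0.004]
ft_force: [-0.0, 0.1, -0.3]
width: 11.6
t: 9.25
ee_pos: [473.7, -186.7, 16.6]
orientation: [-2.083, -2.349, -0.003]
ft_force: [0.5, -0.8, -1.0]
width: 11.8
t9.25 p [ 473.7  -186.7    16.55] yaw 1.691 tilt 0.003 F [ 0.55 -0.76 -0.97] M [-0.09 -0.07  0.05] w 11.8 q6 -0.52
travel total units [-0.01  0.   -0.27] turn units 0.005016473807339938
```

```bash
python3 -m crank '[{"travel":[0,0,-0.8],"turn":0},{"travel":[0,0,-0.8],"turn":0},{"travel":[0,0,-0.8],"turn":0},{"travel":[0,0,-0.8],"turn":0},{"travel":[0,0,-0.8],"turn":0},{"travel":[0,0,-0.6],"turn":0},{"travel":[0,0,0],"turn":0}]'
python3 - <<'E'
from fit import *
st(556,183.5,240,.94)
t=cv2.imread("pics/top0.png"); s=cv2.imread("pics/scene0.png")
np.set_printoptions(linewidth=200)
for n,im,x0,y0 in(("top",t,246,205),("scene",s,274,196)):
    c=im[y0:y0+16,x0:x0+18].astype(int); print(n); print((c[...,2]-c[...,0]))
    print(c.sum(2)//3)
E
```

```text
t: 9.95
ee_pos: [472.2, -186.7, 255.3]
orientation: [-2.081, -2.347, -0.002]
ft_force: [0.9, 0.1, -2.4]
width: 11.8
t9.95 p [ 472.23 -186.72  255.27] yaw 1.690 tilt 0.005 F [ 0.93  0.12 -2.44] M [-0.06 -0.12  0.01] w 11.8 q6 -0.52
travel total units [7.15 2.55 0.33] turn units 7.504126265446565
top
[[  7   7   7   5   6   6   5   6   5   6   7   6   5  16  58  77  92  64]
 [  8   6   6   6   5   6  13  20  23  20  27  21  17  51  94 104  89  69]
 [  6   7   6   5  13  25  43  58  76  89  77  59  53  69  97  96  79  64]
 [  6   6   7  17  43  86 106 103  93  91  82  68  62  68  84  79  71  66]
 [  5   7  16  55  94 108 113 118 106  87  74  70  66  65  63  58  56  61]
 [ 22  15  53 105 108  67  55  83 109  94  77  77  71  66  65  60  55  55]
 [ 68  56  97 125  77  20   8  21  50  76  79  83  70  67  71  62  57  56]
 [ 82  89 121 124  74  36  18  15  21  47  70  84  71  65  66  63  61  56]
 [ 71  63 119 124 116  86  51  22  14  20  43  72  82  71  66  65  56  54]
 [ 72  72 126 127 127 128 105  53  20  13  22  64  83  72  64  66  68  73]
 [ 73  76 125 130 128 126 128 109  59  36  71  80 
[... 3309 characters left out ...]
221 186 212 230 220 172]
 [225 223 222 221 223 204 171 175 176 169 153 168 159 127 143 175 191 152]
 [222 222 221 222 217 183 171 172 173 167 141  99 101  92  86 104 117 123]
 [221 220 221 220 194 152 171 173 171 170 152 126  99  94  91  85  85  99]
 [221 221 222 216 169 141 170 160 162 166 159 131  90  91 110 131 113 100]
 [221 222 221 200 147 139 149 153 149 146 150 129  88  89 115 153 129 103]
 [223 219 199 179 160 154 139 137 129 126 121 110  90  91  93 124 139 112]
 [221 192 151 148 173 173 167 128 118 115 116 129 121 109  86 110 148 119]
 [186 140 112 114 156 182 183 173 154 135 135 134 126 114  96 112 157 138]
 [158 135 120 109 112 142 174 183 172 147 135 130 122 114  95  90 120 155]]
```

```bash
python3 - <<'E'
from fit import *
K,d,r,t=cam("top"); print("cam",-cv2.Rodrigues(r)[0].T@t)
def stem(x,y,a,z0,z1):
    P=[]
    for th in np.linspace(0,2*np.pi,180):
        c,s=9*np.cos(th),9*np.sin(th)
        if abs(s)<=4: P+=[[c,s,z0],[c,s,z1]]
    b=np.sqrt(81-16); P+=[[sx*b,sy*4,z] for sx in(-1,1) for sy in(-1,1) for z in(z0,z1)]
    return np.array(P)@Ro.from_euler('z',a).as_matrix().T+[x,y,0]
im=cv2.imread("pics/top0.png").astype(float)
x0,y0,w,h=249,208,10,9
c=im[y0:y0+h,x0:x0+w]; obs=np.clip(1-(c[...,2]-c[...,0]-14)/85,0,1)
obs[0,0]=0
for z0 in(187,194,200):
    f=lambda p:((cv2.resize(hullmask("top",stem(*p,z0,201),x0,y0,w,h,16),(w,h),interpolation=cv2.INTER_AREA)/255.-obs)**2).sum()
    for g in(.8,1.):
        r=minimize(f,[556,183,g],method='Nelder-Mead',options=dict(initial_simplex=[[556,183,g],[558,183,g],[556,185,g],[556,183,g+.15]])); print(z0,r.x,r.fun)
p=[556.3,183.6,201]
print(proj("scene",[[556,183.3,201],[556,183.3,187]]))
E
```

```text
cam [ 458.17431277   12.26591188 1581.95639417]
187 [557.12076065 185.23368846   0.94762965] 3.0205305651672436
187 [557.16398467 185.14546498   0.94823595] 3.021853133410227
194 [556.83857    184.68273836   0.92554989] 3.116109188773549
194 [556.94485325 184.78940357   0.92546728] 3.1178316032295275
200 [556.72682801 184.35815436   0.88966295] 3.270818915801615
200 [556.63558631 184.39534926   0.88180003] 3.272464436755094
[[282.29921474 200.83076328]
 [282.4678528  204.11751038]]
```

```bash
python3 -m crank '[{"travel":[0.7,0.25,0],"turn":0},{"travel":[0.7,0.25,0],"turn":0},{"travel":[0.7,0.25,0],"turn":0},{"travel":[0.7,0.25,0],"turn":0},{"travel":[0.7,0.25,0],"turn":0},{"travel":[0.7,0.25,0],"turn":0},{"travel":[0.7,0.25,0],"turn":0},{"travel":[0.7,0.25,0],"turn":0},{"travel":[0.7,0.25,0],"turn":0},{"travel":[0.7,0.25,0],"turn":0},{"travel":[0,0,0],"turn":0}]'
python3 -c "
from h import *
st(556.8,184.6,240,1.1)"
```

```text
t: 11.05
ee_pos: [550.2, 187.9, 242.2]
orientation: [-2.081, -2.335, 0.017]
ft_force: [0.2, -0.7, -1.9]
width: 11.9
t11.05 p [550.17 187.92 242.23] yaw 1.685 tilt 0.017 F [ 0.23 -0.73 -1.89] M [-0.04 -0.15 -0.02] w 11.9 q6 0.19
travel total units [-0.08  0.12  0.04] turn units 5.854887977516485
```

```bash
python3 -m crank '[{"travel":[-0.08,0.12,0],"turn":0.9},{"travel":[0,0,0],"turn":0.9},{"travel":[0,0,0],"turn":0.9},{"travel":[0,0,0],"turn":0.9},{"travel":[0,0,0],"turn":0.9},{"travel":[0,0,0],"turn":0.9},{"travel":[0,0,0],"turn":0.4},{"travel":[0,0,0],"turn":0}]'
python3 -c "
from h import *
for n in('top','scene'):
    im=imaging.get_image(n); cv2.imwrite('pics/%s4.png'%n,im)
    u,v=map(int,proj(n,[[557,185,201]])[0]); print(u-50,v-40); crop(im,u-50,u+50,v-40,v+40,7,'pics/c4%s.png'%n)
st(556.8,184.6,225,1.1)"
```

```text
t: 11.85
ee_pos: [548.3, 179.0, 229.1]
orientation: [-2.68, -1.613, 0.054]
ft_force: [1.1, 0.0, -2.1]
width: 11.9
203 172
231 160
t11.95 p [548.49 179.21 229.33] yaw 1.085 tilt 0.037 F [-0.18  0.29 -0.92] M [-0.06 -0.05  0.04] w 11.7 q6 0.78
travel total units [0.17 0.1  0.08] turn units -0.14576172903128848
```

View pics/c4top.png

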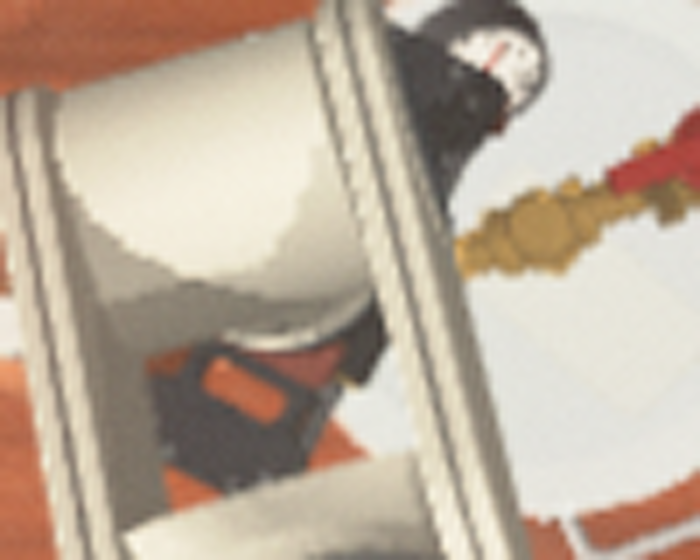

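View pics/c4scene.png

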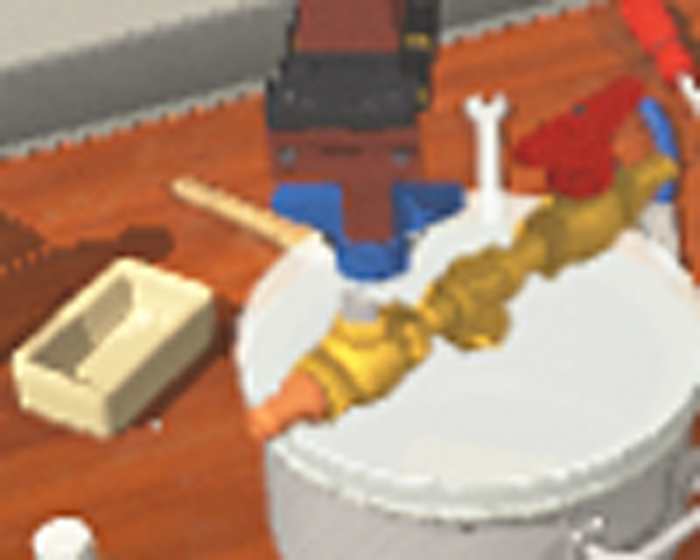

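```bash
sed -i 's/print("travel total/print("zdir",R[:,2],"xz,yz",R[2,0],R[2,1]); print("travel total/' h.py
python3 -c "
from h import *
st(556.8,184.6,225,1.1)"
python3 -m crank '[{"travel":[0.17,0.1,-0.3],"turn":0},{"travel":[0,0,-0.3],"turn":0},{"travel":[0,0,0],"turn":0},{"travel":[0,0,0],"turn":0}]'
python3 -c "
from h import *
st(556.8,184.6,225,1.1)"

```

```text
t11.95 p [548.49 179.21 229.33] yaw 1.085 tilt 0.037 F [-0.18  0.29 -0.92] M [-0.06 -0.05  0.04] w 11.7 q6 0.78
zdir [-0.04 -0.01 -1.  ] xz,yz -0.022784596093070666 -0.02905524981998695
travel total units [0.17 0.1  0.08] turn units -0.14576172903128848
t: 12.35
ee_pos: [556.8, 183.3, 257.2]
orientation: [-2.675, -1.619, 0.06]
ft_force: [0.1, -0.3, -2.0]
width: 11.8
t12.35 p [556.79 183.31 257.23] yaw 1.089 tilt 0.041 F [ 0.07 -0.31 -2.  ] M [-0.02 -0.05  0.02] w 11.8 q6 0.78
zdir [-0.04 -0.01 -1.  ] xz,yz -0.025537253055300788 -0.031742615318129504
travel total units [0.04 0.01 0.64] turn units -0.11080852893744719
```

```bash

python3 -m crank '[{"travel":[0.04,0.02,0.4],"turn":0},{"travel":[0,0,0.26],"turn":0},{"travel":[0,0,0],"turn":0},{"travel":[0,0,0],"turn":0}]'
python3 -c "
from h import *
st(556.8,184.6,207,1.1)"

```

```text
t: 12.75
ee_pos: [555.9, 183.6, 221.0]
orientation: [-2.674, -1.62, 0.064]
ft_force: [-0.2, -0.5, -2.4]
width: 11.9
t12.75 p [555.92 183.64 221.03] yaw 1.090 tilt 0.043 F [-0.21 -0.52 -2.41] M [-0.09 -0.08 -0.06] w 11.9 q6 0.78
zdir [-0.04 -0.01 -1.  ] xz,yz -0.02732322527003043 -0.033534052795533204
travel total units [0.03 0.02 0.28] turn units -0.09903139788464577
```

```bash

python3 -c "
from h import *
im=imaging.get_image('scene'); cv2.imwrite('pics/scene5.png',im); crop(im,256,306,165,225,10,'pics/c5.png')
st(556.8,184.6,207,1.1)
o=ctrl.get_obs();R=Ro.from_rotvec(o['orientation']).as_matrix();p=o['ee_pos']
o0=p+R@[0,0,6.1]
print(o0)
for q in(o0,o0-R[:,2]*42,[556.8,184.6,201],[556.8,184.6,187]): 
  u=proj('scene',[q])[0]; print(u,((u-[256,165])+.5)*10-.5)
"

```

```text
t12.80 p [555.86 183.62 221.05] yaw 1.090 tilt 0.043 F [ 0.09 -0.1  -1.65] M [-0.03 -0.12 -0.07] w 11.9 q6 0.78
zdir [-0.04 -0.01 -1.  ] xz,yz -0.027370145338767762 -0.03359901526896914
travel total units [0.03 0.02 0.28] turn units -0.09947750004436706
[555.6  183.56 214.96]
[282.1 197.6] [265.53 330.53]
[281.27 187.16] [257.16 226.1 ]
[281.85 200.8 ] [262.98 362.55]
[282.02 204.09] [264.69 395.41]
```

View pics/c5.png

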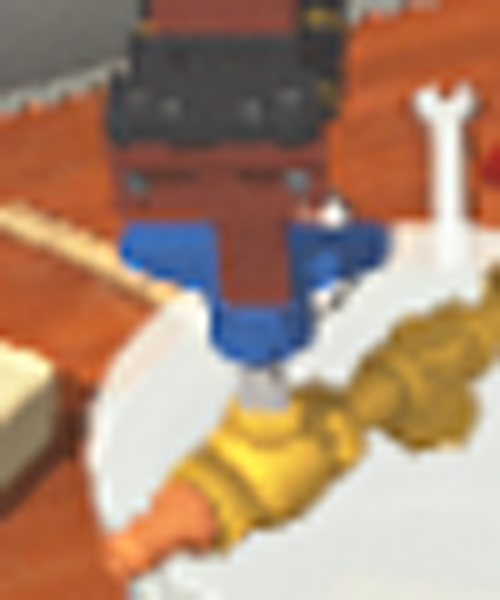

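```bash

python3 - <<'E'
from h import *
np.set_printoptions(linewidth=220)
im=cv2.imread('pics/scene5.png').astype(int)
R=cv2.Rodrigues(cam('scene')[2])[0]; print(R)
c=im[194:210,272:294]
print(c[...,0]-c[...,2]); print(c.sum(2)//3)
E
```

```text
[[-0.45911846 -0.88825353  0.01469338]
 [-0.54096112  0.26641468 -0.79773698]
 [ 0.70467816 -0.37420432 -0.60282653]]
[[-109  -95  -37   -9   44   77  -50  -84  -80  -79  -81  -81  -64   25   62    5   -9   -2  -13   -9   -6   -5]
 [ -66  -30  -26  -25   16  105   49   -4    0   -4   -4   -6    9   65   47    4  -28  -10  -10   -4   -5   -6]
 [ -33  -19  -18  -14   -4   95   81   89   96  104   97   88   57   66   56   16  -11   -7   -4   -5   -4   -4]
 [ -28  -26  -19  -12   -7  103  101   98   99  101  104  102   82   70   70   18   -8   -5   -4   -5   -4   -1]
 [ -30  -23  -15   -8   -2  112  110  104  104  100  102  102   87   77   67   24   -7   -4   -4   -4   -2   -1]
 [ -29  -17   -6   -6   -2   72  114  115  110  108   99   89   99   81   47   11   -7   -5   -4   -2   -5  -30]
 [ -18   -6   -4   -5   -6   12   77  117  114  114  102   73   83   29   -5   -3   -4   -4   -3   -8  -43  -81]
 [  -7   -3   -4   -6   -6   -6    5   12   39   49   40   12    4   -3   -6   -3   -2   -3   -3  -25  -89  -90]
 [  -5   -5   -4   -5   -6   -6   -6  -10   -8  -10  -13   -9  -11   -1   -7  
[... 1583 characters left out ...]
8 213 176 173 175 129 174 238 227 193 221 234 223 140 103 111]
 [227 229 228 227 227 226 225 212 182 184 188 165 165 174 147 123 146 173 166 114 117 125]
 [229 228 229 227 226 226 221 190 183 182 185 180 160 111  95  92  92 104 109 117 128 137]
 [229 228 226 225 226 224 203 172 183 182 181 179 166 144 110  96  94  96 100 121 138 132]
 [228 226 225 225 226 220 178 155 183 179 180 181 175 154 113 106 113 139 122 119 130 122]
 [227 225 224 226 225 206 152 145 163 172 167 166 166 149 108 113 127 158 141 120 117 121]
 [226 225 226 226 206 184 164 156 147 154 153 151 145 132 120 117 112 129 151 129 156 210]
 [226 226 226 200 160 155 180 181 176 146 141 137 146 162 157 141 112 126 156 136 160 222]]
```

```bash

python3 -m crank '[{"travel":[0.01,0.01,0.15],"turn":0},{"travel":[0,0,0],"turn":0}]'
python3 -m crank '[{"travel":[0,0,0.06],"turn":0},{"travel":[0,0,0],"turn":0}]'
python3 -c "
from h import *
st(556.4,183.8,207,1.1)"

```

```text
t: 13.0
ee_pos: [556.7, 183.9, 213.8]
orientation: [-2.674, -1.621, 0.062]
ft_force: [-0.1, 1.5, -2.2]
width: 11.9
t: 13.2
ee_pos: [556.8, 183.9, 210.9]
orientation: [-2.674, -1.621, 0.061]
ft_force: [-0.1, -0.8, -1.7]
width: 11.9
t13.20 p [556.84 183.93 210.92] yaw 1.090 tilt 0.041 F [-0.05 -0.81 -1.68] M [-0.   -0.05 -0.01] w 11.9 q6 0.78
zdir [-0.04 -0.01 -1.  ] xz,yz -0.025899197734795043 -0.03206395934238978
travel total units [-0.   -0.    0.08] turn units -0.0982808061438889
```

```bash

python3 -m crank '[{"travel":[0,0,0.04],"turn":0},{"travel":[0,0,0],"turn":0}]'
python3 -m crank '[{"travel":[0,0,0.03],"turn":0},{"travel":[0,0,0],"turn":0}]'
python3 -c "
from h import *
st(556.4,183.8,207,1.1)"

```

```text
t: 13.4
ee_pos: [556.9, 184.0, 209.1]
orientation: [-2.674, -1.621, 0.06]
ft_force: [-0.3, 0.3, -0.6]
width: 12.0
t: 13.6
ee_pos: [557.0, 184.0, 207.6]
orientation: [-2.674, -1.621, 0.059]
ft_force: [0.3, -0.4, -1.9]
width: 12.0
t13.60 p [557.   184.02 207.63] yaw 1.090 tilt 0.040 F [ 0.26 -0.43 -1.95] M [-0.06 -0.08 -0.02] w 12.0 q6 0.78
zdir [-0.04 -0.01 -1.  ] xz,yz -0.025241891739203867 -0.03135874767192248
travel total units [-0.01 -0.01  0.01] turn units -0.09747796906967698
```

```bash

python3 -m crank '[{"travel":[-0.01,0,0.025],"turn":0},{"travel":[0,0,0],"turn":0}]'
python3 -m crank '[{"travel":[0,0,0.02],"turn":0},{"travel":[0,0,0],"turn":0}]'
python3 -c "
from h import *
st(556.4,183.8,207,1.1)"

```

```text
t: 13.8
ee_pos: [557.1, 183.8, 206.9]
orientation: [-2.674, -1.621, 0.057]
ft_force: [-1.0, 0.2, -0.0]
width: 11.9
t: 14.0
ee_pos: [557.2, 183.9, 206.9]
orientation: [-2.675, -1.621, 0.057]
ft_force: [-0.8, -0.6, -0.6]
width: 11.8
t14.00 p [557.2  183.87 206.86] yaw 1.090 tilt 0.039 F [-0.81 -0.63 -0.6 ] M [-0.06  0.1   0.01] w 11.8 q6 0.77
zdir [-0.04 -0.01 -1.  ] xz,yz -0.023825049842586977 -0.030381795047135486
travel total units [-0.01 -0.01 -0.  ] turn units -0.09818510863191632
```

```bash

python3 -m crank '[{"travel":[-0.01,0,0.05],"turn":0},{"travel":[-0.01,0,0.05],"turn":0.3},{"travel":[0,0,0.05],"turn":0.3},{"travel":[0,0,0],"turn":0}]'
python3 -c "
from h import *
st(556.4,183.8,207,.92)"

```

```text
t: 14.4
ee_pos: [557.6, 183.7, 207.2]
orientation: [-2.725, -1.538, 0.049]
ft_force: [-0.6, 0.3, -2.0]
width: 12.0
t14.40 p [557.64 183.75 207.19] yaw 1.028 tilt 0.034 F [-0.59  0.27 -2.05] M [-0.06 -0.1  -0.01] w 12.0 q6 0.84
zdir [-0.03 -0.   -1.  ] xz,yz -0.021484409908893328 -0.026187592100104882
travel total units [-0.01 -0.02  0.  ] turn units 1.0789370110035612
```

```bash

python3 -m crank '[{"travel":[-0.02,-0.02,0.05],"turn":0.3},{"travel":[0,0,0.06],"turn":0.3},{"travel":[0,0,0.06],"turn":0.3}]'
python3 -c "
from h import *
st(556.4,183.8,207,.92)"

```

```text
t: 14.7
ee_pos: [558.3, 183.6, 206.2]
orientation: [-2.796, -1.412, 0.04]
ft_force: [-10.1, -3.5, 27.0]
width: 11.6
t14.70 p [558.34 183.62 206.18] yaw 0.936 tilt 0.027 F [-10.09  -3.52  26.95] M [-0.59  2.18  0.18] w 11.6 q6 0.93
zdir [-0.03 -0.   -1.  ] xz,yz -0.01882874635961481 -0.019548807631955586
travel total units [-0.02 -0.03 -0.02] turn units 0.156750150666628
```

```bash

python3 -m crank '[{"travel":[-0.02,-0.03,-0.01],"turn":0}]'
python3 -c "
from h import *
st(556.6,183.9,207,.92)"

```

```text
t: 14.8
ee_pos: [557.0, 183.7, 207.7]
orientation: [-2.797, -1.412, 0.038]
ft_force: [-0.3, -0.8, -2.5]
width: 11.6
t14.80 p [556.95 183.7  207.72] yaw 0.935 tilt 0.026 F [-0.28 -0.85 -2.49] M [ 0.   -0.03  0.02] w 11.6 q6 0.93
zdir [-0.03 -0.   -1.  ] xz,yz -0.017787691239269363 -0.01849511968220482
travel total units [-0.   -0.01  0.01] turn units 0.14973660584043924
```

```bash

python3 -m crank '[{"travel":[0,0,0.02],"turn":0.1},{"travel":[0,0,0.025],"turn":0.1}]'
python3 -c "
from h import *
st(556.6,183.9,207,.92)"

```

```text
t: 15.0
ee_pos: [557.2, 183.7, 206.4]
orientation: [-2.812, -1.383, 0.036]
ft_force: [-4.0, -2.2, 16.3]
width: 12.2
t15.00 p [557.2  183.71 206.44] yaw 0.914 tilt 0.024 F [-3.98 -2.17 16.26] M [-0.29  0.99  0.03] w 12.2 q6 0.95
zdir [-0.02 -0.   -1.  ] xz,yz -0.01706167691720591 -0.017231330456836003
travel total units [-0.   -0.01 -0.01] turn units -0.05921746004849626
```

```bash

python3 -m crank '[{"travel":[-0.005,-0.005,0.005],"turn":0.25},{"travel":[0,0,0.008],"turn":0.25}]'
python3 -c "
from h import *
st(556.6,183.9,207,.92)"

```

```text
t: 15.2
ee_pos: [557.1, 183.6, 206.7]
orientation: [-2.848, -1.309, 0.036]
ft_force: [-2.1, -1.4, 7.4]
width: 11.8
t15.20 p [557.15 183.61 206.67] yaw 0.862 tilt 0.024 F [-2.13 -1.4   7.39] M [-0.18  0.56 -0.03] w 11.8 q6 1.00
zdir [-0.02 -0.   -1.  ] xz,yz -0.017722774643142338 -0.015875690616795418
travel total units [-0.   -0.01 -0.01] turn units -0.5794934340563151
```

```bash

python3 -m crank '[{"travel":[0,-0.005,0.012],"turn":0.25},{"travel":[0,0,0.012],"turn":0.25},{"travel":[0,0,0.012],"turn":0.25}]'
python3 -c "
from h import *
st(556.6,183.9,207,.75)"

```

```text
t: 15.5
ee_pos: [557.3, 183.5, 206.6]
orientation: [-2.898, -1.197, 0.036]
ft_force: [-3.2, -1.0, 8.9]
width: 11.7
t15.50 p [557.32 183.54 206.62] yaw 0.783 tilt 0.023 F [-3.18 -0.99  8.91] M [-0.2   0.72  0.04] w 11.7 q6 1.08
zdir [-0.02 -0.   -1.  ] xz,yz -0.018902119129239687 -0.013865464968583523
travel total units [-0.01 -0.02 -0.01] turn units 0.3323751466625857
```

```bash

python3 -m crank '[{"travel":[-0.02,-0.02,0.008],"turn":0},{"travel":[0,-0.005,0.012],"turn":-0.1},{"travel":[0,-0.005,0.012],"turn":-0.25}]'
python3 -c "
from h import *
st(556.4,183.6,207,.75)"

```

```text
t: 15.8
ee_pos: [557.4, 183.9, 206.6]
orientation: [-2.878, -1.247, 0.03]
ft_force: [-2.3, -1.1, 10.3]
width: 11.6
t15.80 p [557.36 183.87 206.65] yaw 0.818 tilt 0.020 F [-2.34 -1.12 10.3 ] M [-0.33  0.54 -0.01] w 11.6 q6 1.05
zdir [-0.02 -0.   -1.  ] xz,yz -0.01577441036317197 -0.011963073813507141
travel total units [-0.02 -0.01 -0.01] turn units 0.6789205805001441
```

```bash

python3 - <<'E'
from h import *
im=imaging.get_image('scene'); cv2.imwrite('pics/scene6.png',im); crop(im,256,306,165,225,10,'pics/c6.png')
st(556.4,183.6,207,.75)
im=im.astype(int); np.set_printoptions(linewidth=220)
c=im[196:212,272:294]
print(c[...,0]-c[...,2]); print(c.sum(2)//3)
E
```

```text
t15.85 p [557.34 183.86 206.63] yaw 0.820 tilt 0.020 F [-2.   -1.72  9.19] M [-0.32  0.47  0.  ] w 11.8 q6 1.05
zdir [-0.02 -0.   -1.  ] xz,yz -0.015803719022244523 -0.01199901767469707
travel total units [-0.02 -0.01 -0.01] turn units 0.6959811259273485
[[ -34  -21  -13   34   79  -44  -81  -71  -62  -43  -46  -35   19   60   56   56   55   54   58   57   61   41]
 [ -27  -28  -23   -8   21  -21  -86  -81  -78  -70  -67  -36   17   60   56   59   57   50   34   29   10    0]
 [ -28  -24  -14   -6   25   75  -14  -48  -70  -95  -90  -50   37   62   60   14   -6   -2   -1   -3   -1   -3]
 [ -31  -16   -7   -7    3   97  108  108  102   83   49   74  117   65   60   11   -8   -7   -4   -2   -5  -31]
 [ -19   -7   -4   -9   -3  111  117  106   99  104   83   83   89   67   57   20   -6   -3   -3   -8  -43  -78]
 [  -7   -4   -4   -8   -1  111  113  101   98  110  105   84   76   85   97   25   -6   -4   -3  -26  -86  -90]
 [  -4   -5   -4   -6   -1   71  116  106  110  120  112   92   86   88   84  -11  -13    1   -7  -55 -105 -108]
 [  -5   -5   -5   -6   -7   18  105  115  116  109   
[... 1720 characters left out ...]
3 149 109 105  95 114 116 113 104  92  96 103 110 116 129 136]
 [229 228 226 226 227 226 204 156 164 153 117 117 113 107 104  98  95  96 101 124 137 132]
 [230 227 226 225 227 222 175 147 178 178 166 170 168 144 108 109 102 101 102 113 128 122]
 [228 226 225 227 227 206 153 144 164 174 170 169 168 152 111 116 110 100 105 108 117 121]
 [226 225 226 225 205 182 165 157 150 156 151 149 144 134 120 120 105 113 141 125 159 210]
 [226 226 227 202 157 155 182 181 175 146 141 139 147 162 156 144 112 128 157 137 161 223]
 [226 223 194 149 120 124 166 189 192 184 176 173 171 170 162 151 127 131 161 153 183 227]
 [223 199 165 143 127 118 124 158 187 191 187 176 173 163 154 142 125 105 122 167 224 229]]
```

View pics/c6.png

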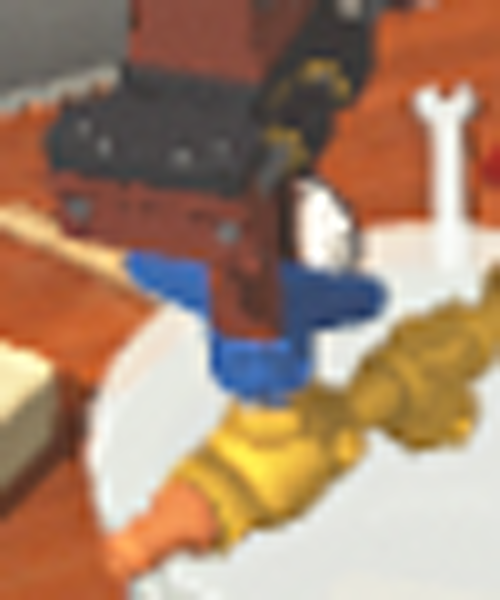

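```bash

python3 -m crank '[{"travel":[0.01,-0.02,-0.03],"turn":-0.9},{"travel":[0,0,0],"turn":-0.3}]'
python3 -c "
from h import *
st(556.9,184.5,206.7,1.0)"

```

```text
t: 16.05
ee_pos: [556.8, 184.8, 207.1]
orientation: [-2.793, -1.425, 0.031]
ft_force: [0.1, -0.8, -1.3]
width: 11.8
t16.05 p [556.77 184.77 207.06] yaw 0.944 tilt 0.021 F [ 0.11 -0.8  -1.26] M [-0.1  -0.09 -0.02] w 11.8 q6 0.92
zdir [-0.02 -0.   -1.  ] xz,yz -0.015129716671627231 -0.014463229165163401
travel total units [-0.    0.01  0.01] turn units -0.5617530283172556
```

```bash

python3 -m crank '[{"travel":[0,0,0.02],"turn":0},{"travel":[-0.003,-0.003,0.012],"turn":0.2},{"travel":[-0.003,-0.003,0.012],"turn":0.2}]'
python3 -c "
from h import *
st(556.9,184.5,206.7,1.0)"

```

```text
t: 16.35
ee_pos: [556.9, 184.7, 206.4]
orientation: [-2.823, -1.367, 0.031]
ft_force: [-3.3, -0.9, 9.2]
width: 11.8
t16.35 p [556.91 184.69 206.35] yaw 0.902 tilt 0.020 F [-3.29 -0.9   9.16] M [-0.28  0.64  0.02] w 11.8 q6 0.97
zdir [-0.02 -0.   -1.  ] xz,yz -0.015565271862723159 -0.013318199317105449
travel total units [-0.    0.   -0.01] turn units -0.9815552241057024
```

```bash

python3 -m crank '[{"travel":[-0.003,-0.003,0.012],"turn":0.25},{"travel":[-0.003,-0.003,0.012],"turn":0.25},{"travel":[-0.003,-0.003,0.012],"turn":0.25}]'
python3 -c "
from h import *
st(556.9,184.5,206.7,1.0)"
python3 -m crank '[{"travel":[-0.003,-0.003,0.012],"turn":0.25},{"travel":[-0.003,-0.003,0.012],"turn":0.25},{"travel":[-0.003,-0.003,0.012],"turn":0.25}]'
python3 -c "
from h import *
st(556.9,184.5,206.7,1.0)"

```

```text
t: 16.65
ee_pos: [556.8, 184.6, 206.4]
orientation: [-2.877, -1.253, 0.03]
ft_force: [-2.1, -0.6, 8.7]
width: 11.6
t16.65 p [556.8  184.59 206.43] yaw 0.822 tilt 0.020 F [-2.13 -0.63  8.72] M [-0.16  0.45  0.05] w 11.6 q6 1.05
zdir [-0.02 -0.   -1.  ] xz,yz -0.016010104779695167 -0.011283418900427823
travel total units [ 0.    0.   -0.01] turn units -1.784747871961796
t: 16.95
ee_pos: [556.5, 184.6, 206.4]
orientation: [-2.926, -1.136, 0.029]
ft_force: [-3.0, -1.4, 9.0]
width: 11.6
t16.95 p [556.53 184.57 206.38] yaw 0.741 tilt 0.019 F [-2.99 -1.36  9.02] M [-0.17  0.58  0.03] w 11.6 q6 1.13
zdir [-0.02 -0.   -1.  ] xz,yz -0.016371523556218 -0.009647998844387618
travel total units [ 0.    0.01 -0.01] turn units -2.5918082549120967
```

```bash

python3 -m crank '[{"travel":[0.02,0,0.01],"turn":-0.2},{"travel":[0,0,0.012],"turn":-0.25},{"travel":[-0.003,-0.003,0.012],"turn":-0.25}]'
python3 -c "
from h import *
st(557.1,185.2,206.7,.92)"
python3 -m crank '[{"travel":[0.003,-0.003,0.012],"turn":-0.25},{"travel":[-0.003,-0.003,0.012],"turn":-0.25},{"travel":[-0.003,-0.003,0.012],"turn":-0.25}]'
python3 -c "
from h import *
st(557.1,185.2,206.7,.92)"

```

```text
t: 17.25
ee_pos: [556.9, 184.7, 206.4]
orientation: [-2.885, -1.236, 0.031]
ft_force: [-2.0, -1.0, 8.8]
width: 11.9
t17.25 p [556.89 184.68 206.44] yaw 0.810 tilt 0.020 F [-2.02 -0.99  8.82] M [-0.14  0.35  0.04] w 11.9 q6 1.06
zdir [-0.02 -0.   -1.  ] xz,yz -0.01688777321129509 -0.010490815820580464
travel total units [ 0.01 -0.   -0.01] turn units -1.1014059620824257
t: 17.55
ee_pos: [557.2, 184.8, 206.5]
orientation: [-2.836, -1.344, 0.028]
ft_force: [-1.6, -0.5, 8.9]
width: 12.1
t17.55 p [557.22 184.83 206.51] yaw 0.885 tilt 0.018 F [-1.57 -0.54  8.92] M [-0.12  0.41 -0.01] w 12.1 q6 0.98
zdir [-0.02 -0.   -1.  ] xz,yz -0.015037679977090861 -0.01067143563375635
travel total units [ 0.   -0.01 -0.  ] turn units -0.34509279162124096
```

```bash

python3 -m crank '[{"travel":[0.01,-0.008,0.012],"turn":-0.15},{"travel":[0.005,-0.008,0.012],"turn":-0.15},{"travel":[0,-0.003,0.012],"turn":-0.2}]'
python3 -c "
from h import *
st(557.1,185.2,206.7,.92)"
python3 -m crank '[{"travel":[0.003,-0.005,0.012],"turn":-0.25},{"travel":[0,-0.003,0.012],"turn":-0.25},{"travel":[0,-0.003,0.012],"turn":-0.25}]'
python3 -c "
from h import *
st(557.1,185.2,206.7,.92)"

```

```text
t: 17.85
ee_pos: [557.4, 185.2, 206.5]
orientation: [-2.802, -1.415, 0.029]
ft_force: [-3.2, -0.3, 8.5]
width: 12.2
t17.85 p [557.38 185.17 206.45] yaw 0.935 tilt 0.018 F [-3.18 -0.34  8.47] M [-0.11  0.51  0.01] w 12.2 q6 0.94
zdir [-0.02 -0.01 -1.  ] xz,yz -0.015377982560728037 -0.010067633198425503
travel total units [-0.   -0.01 -0.  ] turn units 0.15396132649390326
t: 18.15
ee_pos: [557.8, 185.6, 206.6]
orientation: [-2.747, -1.52, 0.026]
ft_force: [-1.8, -0.3, 8.8]
width: 11.9
t18.15 p [557.83 185.63 206.55] yaw 1.011 tilt 0.017 F [-1.76 -0.34  8.78] M [-0.28  0.42  0.02] w 11.9 q6 0.86
zdir [-0.02 -0.01 -1.  ] xz,yz -0.013560006105296566 -0.010007034803744468
travel total units [-0.02 -0.01 -0.  ] turn units 0.9069576707277271
```

```bash

python3 - <<'E'
from fit import *
from scipy.spatial.transform import Rotation as Ro
def pred(rv,p,dx=0,dz=6.1):
    R=Ro.from_rotvec(rv).as_matrix()
    H=R@np.diag([1,-1,-1.])  # handle axes
    P=handle_pts(0,0,0,0)
    return [proj('scene',q@H.T+(p+R@[dx,0,dz])) for q in P]
for nm,rv,p in(("pics/scene5.png",[-2.674,-1.62,.064],[555.86,183.62,221.05]),("pics/scene6.png",[-2.878,-1.247,.03],[557.34,183.86,206.63]),("pics/scene4.png",[-2.68,-1.613,.054],[548.49,179.21,229.33])):
    im=cv2.imread(nm).astype(float)
    P=pred(np.array(rv),np.array(p))
    A=np.concatenate(P); print(nm,"pred x range",A[:,0].min(),A[:,0].max(),"hub",P[0][:,0].min(),P[0][:,0].max(), "y",A[:,1].min(),P[0][:,1].max())
    m=(im[...,0]-im[...,2]); sub=m[180:212,262:305]
    # subpixel extents using 50% blue
    f=np.clip(sub/60,0,1)
    c=f.max(0); print(np.round(c[:12],2),np.round(c[-22:],2)); 
    v=im.copy().astype(np.uint8)
    big=cv2.resize(v[170:220,256:312],None,fx=10,fy=10,interpolation=cv2.INTER_CUBIC)
    for q in P:
        h=cv2.convexHull(np.float32(q)).reshape(-1,2); cv2.polylines(big,[np.int32(((h-[256,170])+.5)*10-.5)],True,(0,255,0),1)
    cv2.imwrite(nm.replace('.png','_o.png'),big)
E
```

```text
pics/scene5.png pred x range 267.38910902176025 295.20521317806237 hub 276.2598095698733 287.5088478540588 y 186.02677134069475 200.75911458800599
[0. 0. 0. 0. 0. 0. 1. 1. 1. 1. 1. 1.] [1.   1.   1.   1.   1.   1.   1.   1.   1.   1.   1.   0.85 0.   0.
 0.02 0.   0.   0.   0.   0.   0.   0.  ]
pics/scene6.png pred x range 267.952190805276 294.9644932057105 hub 276.2848192762724 287.3880261208997 y 187.41767744978867 204.02984077069826
[0.07 0.03 0.02 0.   0.   0.   0.02 1.   1.   1.   1.   1.  ] [1.   1.   1.   1.   1.   1.   1.   1.   1.   1.   1.   0.6  0.   0.
 0.02 0.   0.02 0.   0.   0.   0.   0.  ]
pics/scene4.png pred x range 269.38429906993775 297.34898792103826 hub 278.2609444806636 289.5331036803325 y 184.93078726998732 199.6476480749768
[0. 0. 0. 0. 0. 0. 0. 0. 1. 1. 1. 1.] [1.   1.   1.   1.   1.   1.   1.   1.   1.   1.   1.   1.   1.   1.
 0.15 0.   0.02 0.   0.   0.   0.   0.  ]
```

View pics/scene5_o.png

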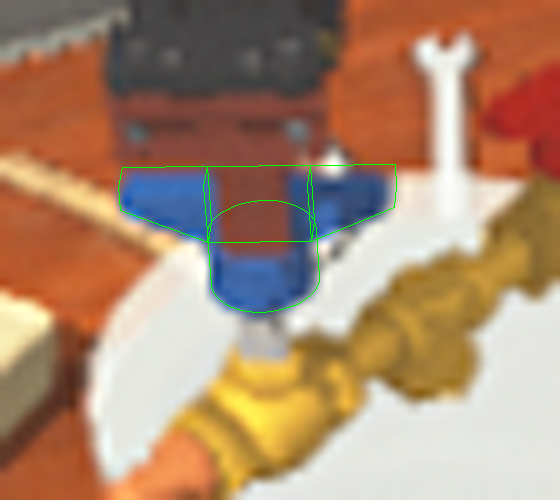

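View pics/scene6_o.png

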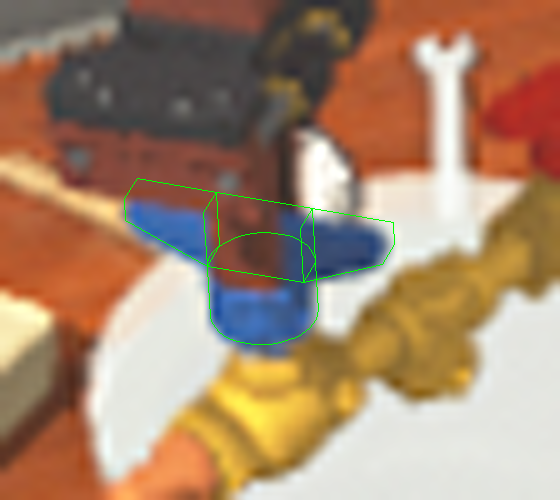

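```bash

python3 - <<'E'
from fit import *
def ring(x,y,z,r,n=40,a=0,flat=None):
    th=np.linspace(0,2*np.pi,200,endpoint=False); P=np.stack([r*np.cos(th),r*np.sin(th)],1)
    if flat: P=P[np.abs(P[:,1])<=flat+.05]
    P=P@Ro.from_euler('z',a).as_matrix()[:2,:2].T
    return np.c_[P+[x,y],np.full(len(P),z)]
outs=[]
for n,nm,(x0,y0) in(("top","pics/top0.png",(242,202)),("scene","pics/scene0.png",(270,192))):
    im=cv2.imread(nm); f=16
    big=cv2.resize(im[y0:y0+24,x0:x0+24],None,fx=f,fy=f,interpolation=cv2.INTER_NEAREST)
    for P,c in((ring(557.1,185.2,201,9,a=.93,flat=4),(0,255,0)),(ring(557.1,185.2,187,9,a=.93,flat=4),(255,255,0)),(ring(557.1,185.2,187,12),(255,0,255))):
        q=((proj(n,P)-[x0,y0])+.5)*f-.5
        cv2.polylines(big,[np.int32(q)],True,c,1)
    outs.append(big)
cv2.imwrite("pics/ov.png",np.hstack(outs))
E
```

```text
(no output)
```

View pics/ov.png

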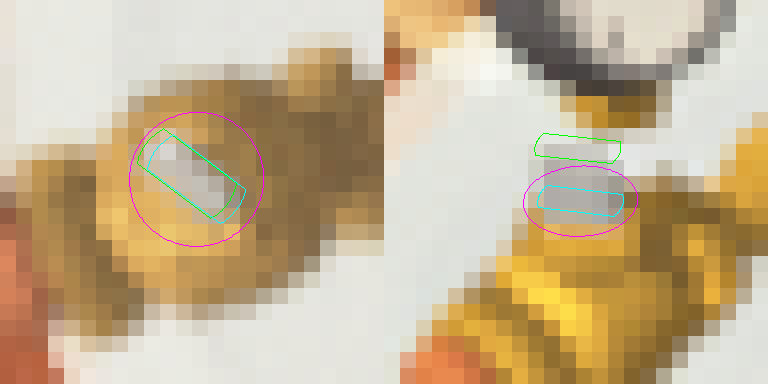

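```bash

python3 -m crank '[{"travel":[-0.016,-0.03,-0.01],"turn":0},{"travel":[0,0,0.02],"turn":0.15}]'
python3 -c "
from h import *
st(556.3,185.6,206.7,.92)"
python3 -m crank '[{"travel":[0,-0.004,0.012],"turn":0.25},{"travel":[-0.003,-0.003,0.012],"turn":0.25}]'
python3 -c "
from h import *
st(556.3,185.6,206.7,.92)"

```

```text
t: 18.35
ee_pos: [556.4, 185.7, 205.9]
orientation: [-2.76, -1.497, 0.026]
ft_force: [-1.9, -1.5, 9.8]
width: 12.1
t18.35 p [556.41 185.7  205.9 ] yaw 0.994 tilt 0.016 F [-1.9  -1.46  9.8 ] M [-0.32  0.5   0.05] w 12.1 q6 0.88
zdir [-0.02 -0.01 -1.  ] xz,yz -0.013550622239095249 -0.00939511090753489
travel total units [-0.   -0.   -0.02] turn units 0.7395074566143445
t: 18.55
ee_pos: [555.1, 185.6, 203.3]
orientation: [-2.8, -1.42, 0.029]
ft_force: [0.2, -0.5, -1.3]
width: 11.8
t18.55 p [555.1  185.58 203.3 ] yaw 0.939 tilt 0.019 F [ 0.19 -0.5  -1.31] M [-0.03 -0.02  0.02] w 11.8 q6 0.94
zdir [-0.02 -0.01 -1.  ] xz,yz -0.015900090728785052 -0.0101776195386986
travel total units [ 0.01  0.02 -0.07] turn units 0.18873108435962682
```

```bash

python3 -m crank '[{"travel":[0.002,0.002,0.03],"turn":0},{"travel":[0,0,0.03],"turn":0}]'
python3 -c "
from h import *
st(556.3,185.6,193.1,.92)"

```

```text
t: 18.75
ee_pos: [554.8, 185.4, 199.0]
orientation: [-2.801, -1.418, 0.032]
ft_force: [0.2, 0.2, -1.7]
width: 11.9
t18.75 p [554.76 185.44 199.02] yaw 0.937 tilt 0.020 F [ 0.24  0.21 -1.69] M [ 0.04 -0.06 -0.02] w 11.9 q6 0.94
zdir [-0.02 -0.01 -1.  ] xz,yz -0.0170668093528284 -0.010959878859549937
travel total units [0.02 0.02 0.12] turn units 0.17128198795321237
```

```bash

python3 -m crank '[{"travel":[0.005,0.005,0.03],"turn":0},{"travel":[0,0,0.03],"turn":0}]'
python3 -c "
from h import *
st(555.3,185.6,193.1,.92)"
python3 -m crank '[{"travel":[0.0,0.0,0.02],"turn":0},{"travel":[0,0,0.02],"turn":0}]'
python3 -c "
from h import *
st(555.3,185.6,193.1,.92)"

```

```text
t: 18.95
ee_pos: [554.9, 185.4, 195.2]
orientation: [-2.801, -1.418, 0.033]
ft_force: [0.4, 0.3, -1.1]
width: 11.5
t18.95 p [554.87 185.41 195.15] yaw 0.937 tilt 0.021 F [ 0.44  0.31 -1.13] M [-0.07 -0.06 -0.  ] w 11.5 q6 0.94
zdir [-0.02 -0.01 -1.  ] xz,yz -0.017759441696022473 -0.011441761392429627
travel total units [0.01 0.01 0.04] turn units 0.17181687594133743
t: 19.15
ee_pos: [554.9, 185.4, 193.2]
orientation: [-2.801, -1.418, 0.033]
ft_force: [-3.5, -1.6, 10.0]
width: 11.6
t19.15 p [554.86 185.37 193.16] yaw 0.937 tilt 0.021 F [-3.49 -1.64  9.97] M [-0.22  0.6  -0.02] w 11.6 q6 0.94
zdir [-0.02 -0.01 -1.  ] xz,yz -0.017849639893913947 -0.011528612565535744
travel total units [0.01 0.   0.  ] turn units 0.17213189997495215
```

```bash

python3 -m crank '[{"travel":[0,0,0.005],"turn":0.5},{"travel":[0,0,0.005],"turn":0.5},{"travel":[0,0,0.005],"turn":0.5}]'
python3 -c "
from h import *
st(554.9,185.4,193.1,.36)"

```

```text
t: 19.45
ee_pos: [555.2, 185.7, 193.3]
orientation: [-2.903, -1.198, 0.031]
ft_force: [-1.0, -0.7, -0.3]
width: 11.9
t19.45 p [555.17 185.74 193.25] yaw 0.783 tilt 0.020 F [-1.03 -0.69 -0.32] M [-0.14  0.14  0.13] w 11.9 q6 1.09
zdir [-0.02 -0.01 -1.  ] xz,yz -0.018137882149851743 -0.008481271922776448
travel total units [-0.01  0.    0.  ] turn units 4.2255287805894515
```

```bash

python3 -m crank '[{"travel":[-0.005,0,0.008],"turn":0.5},{"travel":[0,0,0.008],"turn":0.5},{"travel":[0,0,0.008],"turn":0.5},{"travel":[0,0,0.008],"turn":0.5}]'
python3 -c "
from h import *
st(554.9,185.4,193.1,.36)"

```

```text
t: 19.85
ee_pos: [555.3, 185.7, 193.2]
orientation: [3.011, 0.892, -0.029]
ft_force: [-0.9, -0.6, 1.3]
width: 11.9
t19.85 p [555.26 185.69 193.23] yaw 0.576 tilt 0.019 F [-0.94 -0.59  1.29] M [-0.11  0.19  0.21] w 11.9 q6 1.30
zdir [-0.02 -0.01 -1.  ] xz,yz -0.018372663313942352 -0.003748843606049125
travel total units [-0.01  0.    0.  ] turn units 2.1600390914284993
```

```bash

python3 -m crank '[{"travel":[-0.005,0,0.008],"turn":0.5},{"travel":[0,0,0.008],"turn":0.5},{"travel":[0,0,0.008],"turn":0.4}]'
python3 -c "
from h import *
st(554.9,185.4,193.1,.36)"

```

```text
t: 20.15
ee_pos: [555.2, 185.6, 193.2]
orientation: [3.066, 0.671, -0.027]
ft_force: [-1.6, -0.7, 2.1]
width: 12.0
t20.15 p [555.24 185.6  193.21] yaw 0.431 tilt 0.018 F [-1.62 -0.69  2.11] M [-0.14  0.28  0.18] w 12.0 q6 1.44
zdir [-0.02 -0.01 -1.  ] xz,yz -0.017733700287024267 -0.0005597207211177182
travel total units [-0.01  0.    0.  ] turn units 0.7111056723866888
```

```bash

python3 -m crank '[{"travel":[-0.005,0,0.008],"turn":0.25},{"travel":[0,0,0.008],"turn":0.25}]'
python3 -c "
from h import *
st(554.9,185.4,193.1,.36)"
python3 -m crank '[{"travel":[0,0,0.008],"turn":0.2},{"travel":[0,0,0.008],"turn":0.2}]'
python3 -c "
from h import *
st(554.9,185.4,193.1,.36)"

```

```text
t: 20.35
ee_pos: [555.3, 185.6, 193.2]
orientation: [3.082, 0.591, -0.026]
ft_force: [-0.9, 0.0, 3.0]
width: 11.7
t20.35 p [555.32 185.6  193.21] yaw 0.379 tilt 0.017 F [-0.9   0.02  3.  ] M [-0.17  0.35  0.14] w 11.7 q6 1.50
zdir [-0.02 -0.01 -1.  ] xz,yz -0.016686784414313968 0.000588948161819999
travel total units [-0.01  0.    0.  ] turn units 0.18992422862081249
t: 20.55
ee_pos: [555.3, 185.6, 193.2]
orientation: [3.093, 0.525, -0.025]
ft_force: [-2.3, -1.3, 5.6]
width: 11.8
t20.55 p [555.33 185.57 193.21] yaw 0.337 tilt 0.016 F [-2.33 -1.28  5.63] M [-0.14  0.52  0.11] w 11.8 q6 1.54
zdir [-0.01 -0.01 -1.  ] xz,yz -0.016311268686598 0.0014043595460812072
travel total units [-0.01  0.    0.  ] turn units -0.2344807590273712
```

```bash

python3 -m crank '[{"travel":[-0.003,0,0.002],"turn":0.2},{"travel":[0,0,0.004],"turn":0.2}]'
python3 -c "
from h import *
st(555.2,185.4,193.1,.36)
im=imaging.get_image('top'); cv2.imwrite('pics/top7.png',im);crop(im,205,335,160,250,6,'pics/c7.png')
im=imaging.get_image('scene'); cv2.imwrite('pics/scene7.png',im);crop(im,246,326,165,225,9,'pics/c7s.png')"

```

```text
t: 20.75
ee_pos: [555.3, 185.6, 193.2]
orientation: [3.103, 0.459, -0.024]
ft_force: [-2.3, -0.5, 5.2]
width: 11.8
t20.75 p [555.3  185.55 193.18] yaw 0.294 tilt 0.016 F [-2.26 -0.47  5.17] M [-0.11  0.41  0.29] w 11.8 q6 1.58
zdir [-0.01 -0.01 -1.  ] xz,yz -0.015795803090233863 0.0021831055044691534
travel total units [-0.  0.  0.] turn units -0.6625740116828793
```

View pics/c7s.png

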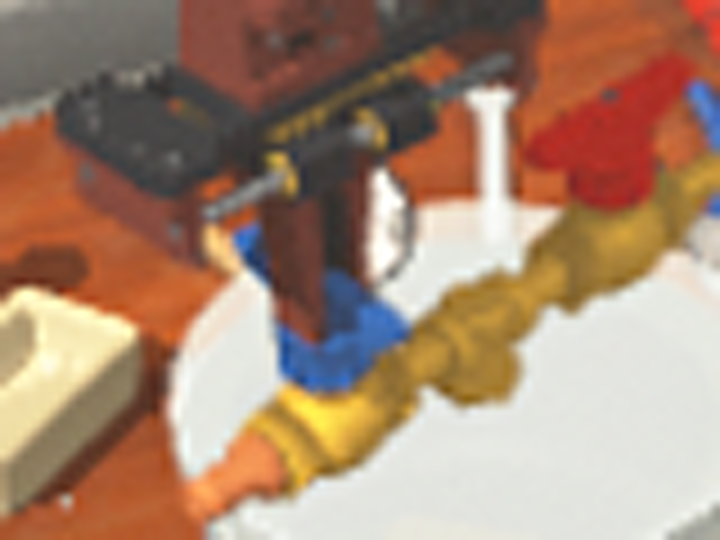

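View pics/c7.png

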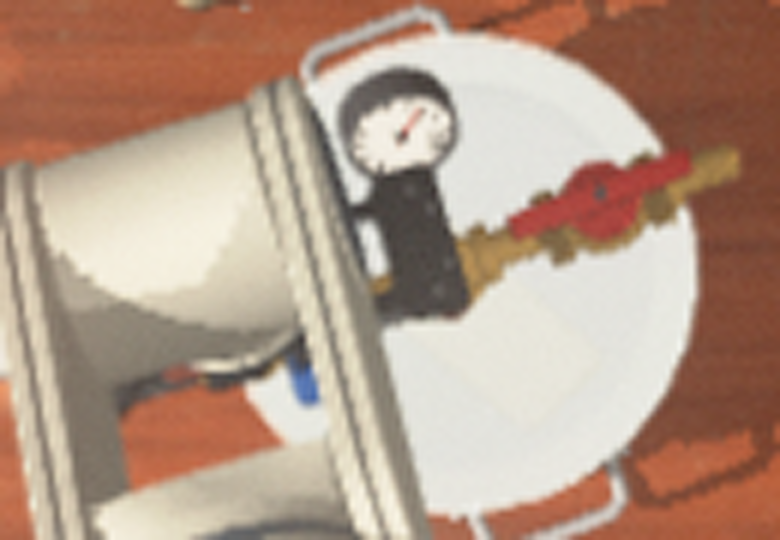

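```bash

python3 -m crank '[{"travel":[-0.002,0,0.003],"turn":0.2},{"travel":[0,0,0.004],"turn":0.2}]'
python3 - <<'E'
from h import *
st(555.2,185.4,193.1,.36)
# refine chamber yaw from red wing / pipe ends in top0 (crop offsets 230,155 x6)
T=lambda u,v:unc(u,v,230,155,6)
for a,b,z in(((575,188),(20,400),160),((365,255),(538,193),229),((302,297),(575,188),160)):
    d=atz("top",T(*b),z)-atz("top",T(*a),z); y=np.arctan2(d[1],d[0]); print(np.mod(y-np.pi/2+.5,np.pi)-.5, np.linalg.norm(d))
E

```

```text
t: 21.05
ee_pos: [555.3, 185.5, 193.2]
orientation: [3.111, 0.396, -0.023]
ft_force: [-1.9, 0.3, 6.3]
width: 12.0
t21.05 p [555.32 185.54 193.17] yaw 0.253 tilt 0.016 F [-1.89  0.27  6.32] M [-0.11  0.5   0.53] w 12.0 q6 1.62
zdir [-0.01 -0.01 -1.  ] xz,yz -0.01541568305963396 0.003043388078209534
travel total units [-0.  0.  0.] turn units -1.0693915050056302
0.3652458097578193 288.3280930641103
0.3448497535732393 85.01241072332581
0.3806292583117665 142.8442399591523
```

```bash

python3 -m crank '[{"travel":[0,0,-0.006],"turn":-0.3},{"travel":[0,0,0],"turn":-0.15}]'
python3 -c "
from h import *
st(555.2,185.4,193.1,.31)"

```

```text
t: 21.25
ee_pos: [555.3, 185.5, 193.2]
orientation: [3.102, 0.468, -0.024]
ft_force: [-2.5, -0.6, 4.8]
width: 11.4
t21.25 p [555.34 185.54 193.18] yaw 0.300 tilt 0.016 F [-2.48 -0.65  4.76] M [-0.15  0.25  0.19] w 11.4 q6 1.58
zdir [-0.01 -0.01 -1.  ] xz,yz -0.015561137915369876 0.002407059256358519
travel total units [-0.  0.  0.] turn units -0.10237824716255672
```

```bash

python3 -m crank '[{"travel":[0,0,-0.005],"turn":-0.1},{"travel":[0,0,0],"turn":0},{"travel":[0,0,0],"turn":0},{"travel":[0,0,0],"turn":0},{"travel":[0,0,0],"turn":0},{"travel":[0,0,0],"turn":0}]' -0.2
python3 -c "
from h import *
st(555.2,185.4,193.1,.31)"

```

```text
t: 21.85
ee_pos: [555.7, 185.5, 192.4]
orientation: [3.1, 0.483, -0.024]
ft_force: [0.2, -0.8, 1.1]
width: 35.3
t21.85 p [555.65 185.53 192.41] yaw 0.309 tilt 0.016 F [ 0.19 -0.84  1.1 ] M [-0.05  0.03  0.02] w 35.3 q6 1.57
zdir [-0.01 -0.01 -1.  ] xz,yz -0.015460754505700527 0.0018648782880672072
travel total units [-0.01 -0.   -0.01] turn units -0.006625807781340809
```

Rise clear, then move aside to look.

```bash

python3 -m crank '[{"travel":[0,0,-0.2],"turn":0},{"travel":[0,0,-0.4],"turn":0},{"travel":[0,0,-0.8],"turn":0},{"travel":[0,0,-0.8],"turn":0},{"travel":[0,0,-0.8],"turn":0},{"travel":[-0.8,0,-0.5],"turn":0},{"travel":[-0.8,0.3,0],"turn":0},{"travel":[-0.6,0.8,0],"turn":0},{"travel":[0,0.8,0],"turn":0},{"travel":[0,0.8,0],"turn":0},{"travel":[0,0.8,0],"turn":0},{"travel":[0,0.8,0],"turn":0},{"travel":[0,0.8,0],"turn":0},{"travel":[0,0,0],"turn":0}]'
python3 -c "
from h import *
st()
im=imaging.get_image('top'); cv2.imwrite('pics/top8.png',im);crop(im,205,335,160,250,6,'pics/c8.png')
im=imaging.get_image('scene'); cv2.imwrite('pics/scene8.png',im);crop(im,246,326,165,225,9,'pics/c8s.png')"

```

```text
t: 23.25
ee_pos: [529.6, -97.5, 388.7]
orientation: [3.098, 0.49, -0.004]
ft_force: [0.6, 1.3, 0.3]
width: 35.0
t23.25 p [529.57 -97.5  388.68] yaw 0.314 tilt 0.006 F [0.55 1.27 0.31] M [-0.03 -0.01 -0.02] w 35.0 q6 1.06
zdir [-0.   -0.01 -1.  ] xz,yz -0.0032198765831435066 0.004980578091211317
travel total units [0. 0. 0.] turn units None
```

View pics/c8.png

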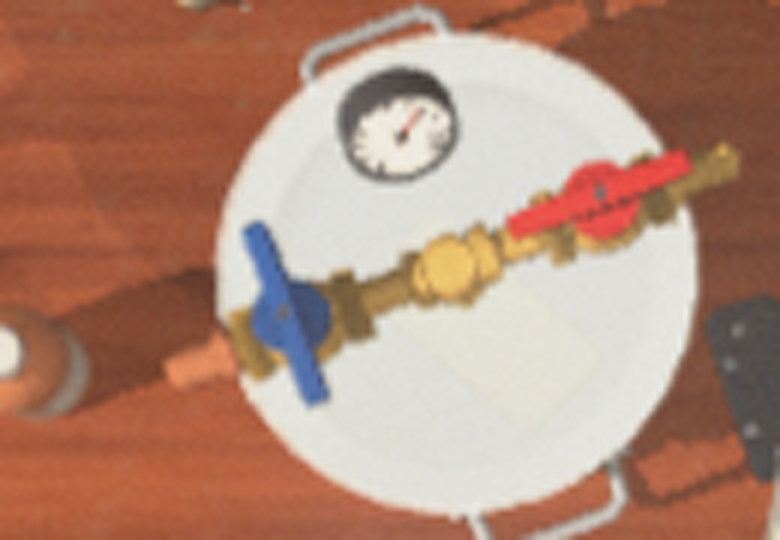

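View pics/c8s.png

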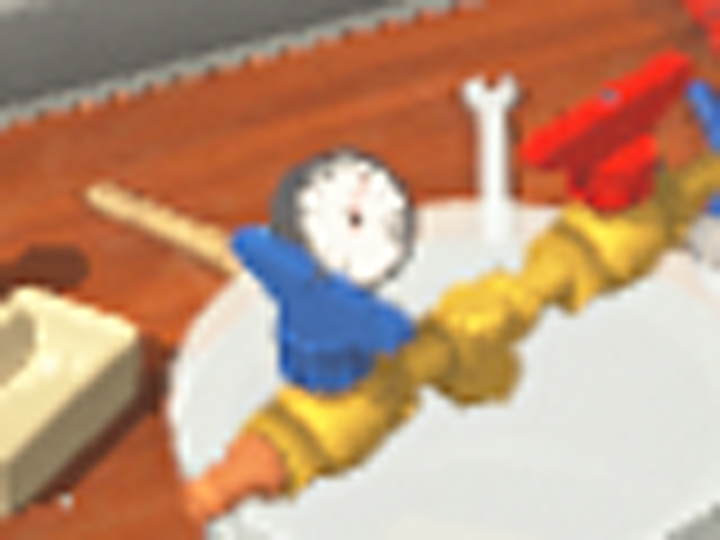

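```bash
python3 - <<'E'
from fit import *
st()
t=cv2.imread("pics/top8.png").astype(float)
def go(sig,x0,y0,w,h,z,g):
    c=sig[y0:y0+h,x0:x0+w]; obs=np.clip(c,0,1)
    f=lambda p:((sil("top",(p[0],p[1],z,p[2]),x0,y0,w,h)-obs)**2).sum()
    r=minimize(f,g,method='Nelder-Mead',options=dict(initial_simplex=[g,[g[0]+3,g[1],g[2]],[g[0],g[1]+3,g[2]],[g[0],g[1],g[2]+.1]])); print(r.x,r.fun)
    return r.x
b=t[...,0]-t[...,2]; red=t[...,2]-np.maximum(t[...,1],t[...,0])
for z in(187,192): a=go((b-10)/70,240,192,24,40,z,[556,185,.33])
r=go((red-60)/80,284,180,42,24,187,[613,39,.36+np.pi/2])
d=a-r; print("blue yaw",a[2],"red yaw-90",r[2]-np.pi/2,"centres line-90",np.arctan2(d[1],d[0])-np.pi/2, np.hypot(d[0],d[1]))
E
```

```text
t23.35 p [528.67 -94.47 388.56] yaw 0.315 tilt 0.005 F [ 0.05 -0.25 -0.07] M [ 0.03 -0.02  0.03] w 34.7 q6 1.06
zdir [-0. -0. -1.] xz,yz -0.0034083424976582132 0.00333587500947571
travel total units [0. 0. 0.] turn units None
[557.04 186.04   0.36] 40.73430995927782
[556.62 185.33   0.37] 41.99158683081075
[612.71  39.7    1.95] 22.48903282391388
blue yaw 0.3650055406515371 red yaw-90 0.3781287539501563 centres line-90 0.36765679044186017 156.05599677014015
```

```bash
python3 - <<'E'
import cv2,numpy as np
a=cv2.imread("pics/top0.png").astype(int);b=cv2.imread("pics/top8.png").astype(int)
for n,(x0,x1,y0,y1) in dict(tin=(362,392,152,182),jar=(436,474,208,240),resin=(194,222,206,232)).items():
    print(n,np.abs(a[y0:y1,x0:x1]-b[y0:y1,x0:x1]).mean())
from workcell import workorder
print(workorder.close_job())
E
```

```text
tin 6.018888888888889
jar 4.8125
resin 6.822802197802198
the job is handed in; nothing more can be done
None
```

The blue T-handle is home on the vent stem, the valve is turned shut against its stop, and I let go and handed the job in at about 23 s of the 58 s.

**How it went:** The first grip closed on nothing because the fingertips sit about 28 mm higher than the stated tool frame. I found the right depth in small steps and gripped the wing lower. The slot took several light sweeps at different positions before it slipped over the flats and dropped.

**Last checks:**
- **Fully home:** the handle stopped 13.7 mm below where it had ridden on top of the stem, against the 14 mm expected. The last picture shows it on the nut.
- **Square across the pipe:** a fit to the top picture gives the handle 0.365 rad against 0.37–0.38 rad for the chamber, so it is square within about 0.01 rad. The limit is 0.14 rad. The torque rose to 0.53 N m at the stop.
- **Released:** the arm was clear and still, with no force on it.
- **Bystanders:** the picture patches around the bottle, tin and jar changed only slightly. I did not measure their positions exactly.

**What disagreed:**
- **Push force:** the wrist read about 27 N once while the handle still rode on the stem. That is close to the 30 N limit, and I saw only the readings at the end of each move, so I backed off and kept later pushes mostly near 10 N (one read 16 N).
- **Stem position:** my camera estimate was 1–2 mm off from where the handle actually went on.
- **Final angle:** the tool read about 0.31 rad at release, about 0.05 rad less than the picture fit. I put that down to play in the grip.

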